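# Turn the closed sugar jar onto its lid and put it back in the row

## Task

The sugar has caked at the bottom of the closed square glass jar that stands in the row on the shelf: take the jar out, turn it upside down and let it stand on its red lid on the free worktop in front of the shelf, on its own with your hand off it, for two seconds. Then turn it upright again and set it back in the very place in the row from which it came, and let go. Set the glass down gently each time, never dropping it, and do not push about or upset the kettle, cups, saucers or mortar.

Things in the scene. Friction and masses are not known exactly. Their poses are not given: they have to be found in the camera images.
- jar: Closed green glass jar, red lid; one piece, 0.2-0.4 kg, 110 mm high. Square body 58 x 58 mm, 82 high; neck 47 across; lid 51 across, from 90 to 110. Centre of mass about 45 mm up. Origin: centre of underside; z along the jar to the lid; x, y square to the flat sides. Lying on a flat side it does not roll, axis 29 mm up. Starts upright in any of 5 places in the row, yaw to shelf up to 0.2 rad.
- jar_lid (a point): Centre of the top face of the jar's red lid, 110 mm along the jar's z from its origin; it lies on the worktop when the jar stands on its lid.
- shelf: Fixed shallow wooden shelf on the worktop, 170 mm deep (x), 860 long (y). Origin: centre of its underside; -x faces the robot. The row stands along its y through the origin, on its 25 mm thick board. Front and back keeping rails: top 65 mm above the worktop, outer faces 85 mm from the row's line, 12 mm thick. End cheeks, 18 thick, at y = +-421 mm, 135 mm high (knobs to 146). No roof or back.
- table: Wooden worktop (fixed), its top at height 0, on which the robot stands; between robot and shelf it is free but for the mortar.
- cup1: White porcelain cup without handle, 70 mm across the rim, 50 mm high, loose, upright in the row. Origin: centre of the underside. The cups and the jar stand about 90 mm apart, centre to centre.
- cup2: As cup1.
- cup3: As cup1.
- cup4: As cup1.
- kettle: Loose steel kettle at one end of the row, about 135 mm from its neighbour's centre: body 136 mm across, 160 mm high with its knob; the spout (22 mm thick) reaches 110 mm from the axis along its own +x, the black handle (18 mm thick) with lid button 121 mm along its -x, 50 to 146 mm above its foot. Origin: centre of the underside. The handle points roughly to the shelf's front.
- saucers: Stack of green plastic saucers at the other end of the row, 132 mm across, 40 mm high, loose. Origin: centre of the underside.
- mortar: Loose brass mortar standing on the worktop in front of the shelf, 92 mm across the rim, 92 mm high; its pestle stands in it leaning to the mortar's +x, its knob 40 mm from the axis at most and 146 mm high. Origin: centre of the underside.
Not all that is in view belongs to the job. Of the things that look like the kettle, the largest one is meant.

How it is judged:
On the way:
1. the jar stands on its lid on the worktop, on its own, untouched, for two seconds (angle between jar's own z axis and vertical above 3.05 rad and height (world z) of jar_lid between -0.006 and 0.006 m and contact force between the fingers and jar below 0.3 N and contact force between jar and table above 0.5 N and linear speed of jar below 0.03 m/s), for 1.7 s.
At the end, for the whole second after the job is handed in: The jar stands upright (within 3.4 degrees) on the shelf board, at rest, let go, within 20 mm of where it first stood; kettle, cups, saucers and mortar stand upright within 20 mm of where they stood (distance of each of jar, kettle, cup1, cup2, cup3, cup4, saucers, mortar from where it was at the start of the episode below 0.02 m and angle between jar's own z axis and vertical below 0.06 rad and contact force between jar and shelf above 0.5 N and linear speed of jar below 0.02 m/s and angular speed of jar below 0.1 rad/s and angle between each of kettle, cup1, cup2, cup3, cup4, saucers, mortar's own z axis and vertical below 0.1 rad); the robot touches nothing.
It fails at once if a bystander (kettle, cup, saucers or mortar) is pushed more than 20 mm or tipped more than 20 degrees (distance of any of kettle, cup1, cup2, cup3, cup4, saucers, mortar from where it was at the start of the episode above 0.02 m or angle between any of kettle, cup1, cup2, cup3, cup4, saucers, mortar's own z axis and vertical above 0.35 rad).
It fails at once if the jar is let fall from more than about 10 mm (moves faster than 0.45 m/s while the fingers do not hold it) (linear speed of jar above 0.45 m/s and contact force between the fingers and jar below 0.1 N).
It fails at once if the jar is banged down (more than 70 N on worktop or shelf) (contact force between jar and table above 70 N or contact force between jar and shelf above 70 N).
It also fails if it takes over 72 s, if anything falls off the work surface, if the arm or the gripper's body presses on something with over 40 N, if the wrist force passes 120 N, or if a joint passes its speed limit or range.

## Robot

A 7-joint arm with a two-finger parallel gripper is mounted at the origin on the work surface. World frame = base frame: x ahead of the robot, y to its left, z up, the work surface at z = 0. Lengths are in m, angles in rad, forces in N, time in s.
With the tool pointing down it reaches from about 0.425 to 0.875 m from the base axis. Payload 4.7 kg.
Tool frame: the origin (TCP) lies at the very end of the fingers, on their centre line; the grasp point (between the pads) lies 19 mm behind it; z points along the fingers, y is the direction in which the jaws open and shut (so a half turn about z gives the same grasp; the last joint's range is limited). The gripper opens to 87 mm and grips with 3 to 60 N. Pads are 19 mm wide; open, the fingers measure 117 mm over their backs; the gripper's body (75 mm by 190 mm) begins 51 mm behind the grasp point.
Start: joints at [0.014, 0.321, -0.07, 1.45, 0.023, 1.371, -0.057], TCP at [0.65, -0, 0.223] pointing down, gripper open.
Joint ranges: [-2.86, 2.86], [-0.3, 2.09], [-1.38, 1.24], [0.06, 2.45], [-1.56, 4.7], [0.09, 2.05], [-2.69, 2.69]. Speed limits (rad/s): [2.57, 2.57, 3.14, 3.14, 3.14, 3.14, 3.14].

## Interface

Orientations are given as a rotation vector (axis times angle).
In Python, from bench import ctrl, get_image, camera_info gives the robot as it stands.
- The arm moves only by the tool carry_out, never from a script. Its argument "commands" is a list of rows, each an object of numbers: "tx", "ty", "tz": the shift along the tool's x, y, z in m; "rx", "ry", "rz": the turn, a rotation vector about the tool's x, y, z in rad; "jaw": the opening, from 0 (shut) to 1 (fully open). In form: [{"tx": .., "ty": .., "tz": .., "rx": .., "ry": .., "rz": .., "jaw": ..}, ...]. A call has 1 to 12 rows; each row is the pose to reach, as a shift and turn from the pose commanded when the call began, along the tool's axes at that moment; what a row does not reach only later rows make up. A row lasts 1/8 s, in which the tool goes at most 62.5 mm and 10.7 degrees, less where a joint would pass 70% of its speed; a pose out of reach is approached as far as the arm can. A call with a gripper value outside its range is refused whole. The fingers move at their own pace and stop on an object; "grip_force" is the grip in N (left out, the last holds). Time passes only in rows, so rows that repeat a pose let the fingers close. It gives the time, the measured TCP pose, the force and the opening at its end, in the units of the state.
- ctrl.get_state(): the state, without advancing time (a new reading comes with each control period).
- get_image(name): name is "scene" or "side" or "wrist"; returns the picture (400x640x3 uint8, red, green, blue); there is no depth.
- camera_info(name): a dict with "intrinsics" (3x3 intrinsics, pixels), "k1" (the pictures are not rectified: a ray, as slopes to the right and down, at radius r is drawn at 1 + k1 r^2 times it, then the intrinsics apply), "R" (3x3) and "t" (3): a world point X has camera coordinates R X + t. Camera axes: x right, y down, z forward; pixel columns grow to the right and rows downward; lengths in m; the calibration is good to about 2 mm. A picture is of the moment at which its call begins: read the wrist's pose just before it. camera_info takes no time and is no camera call; for the wrist camera it gives the pose at the moment of the call.
- ctrl.close_job(): hands the job in, once; it reports no verdict.
The state is a dict: "time": time; "joint_positions": joint angles; "qd": joint speeds; "joint_torque": joint torques, N m; "position": TCP position; "tool_rot": TCP orientation; "ft_force": force on the tool from outside, world axes, zero at the start; "torque": the same for the moment, N m; "grip_width": opening from 0.0 (shut) to 1.0 (fully open).
Only numpy, scipy, OpenCV 4.12 (cv2) and the standard library are available. Lean on these libraries where they do the work, as an engineer would, in place of code of your own. Each camera call takes 0.05 s, during which the arm holds its last target.

## Working session

There is one attempt and no reset: what is moved stays moved. The work goes in short steps, Python scripts to look and compute and a tool call to move; the robot and the scene stay as the last step left them, time stands still between calls to the robot, and variables do not carry over. Pictures are saved under pics/ and viewed, and the job is handed in when it is done.

Besides the shell and the picture viewer there is one more tool, called after "Request:" in YAML: its name, and indented under it one key for each argument. carry_out: Moves the arm, as the interface text tells. Its arguments: {"type":"object","properties":{"commands":{"type":"array"},"grip_force":{"type":"number"}},"required":["commands"]}

```bash
mkdir -p pics; ls; python3 - <<'E'
from bench import ctrl,get_image,camera_info
import cv2
print(ctrl.get_state())
for n in ["scene","side","wrist"]:
    print(n,camera_info(n))
    cv2.imwrite(f"pics/{n}0.png",get_image(n)[:,:,::-1])
E
```

```text
pics
{'time': 0.0, 'joint_positions': array([ 0.01409496,  0.32181676, -0.07005883,  1.45168751,  0.02259124,
        1.37074474, -0.05690094]), 'qd': array([ 0.00102665, -0.00016304,  0.00046893,  0.00115752, -0.00156222,
       -0.00180183, -0.00051231]), 'joint_torque': array([-2.58547143e-04, -4.91284704e+01, -4.03903294e-01, -3.12526345e+01,
       -6.40594075e-02,  4.37659642e-02,  1.61017233e-04]), 'position': array([ 6.49458851e-01, -5.89827290e-05,  2.21459047e-01]), 'tool_rot': array([-2.22054557e+00, -2.22056472e+00,  2.17990860e-03]), 'ft_force': array([-0.20258248,  0.23467631, -0.53644278]), 'torque': array([-0.01853895,  0.03043979,  0.03097244]), 'grip_width': 1.0006368419852494}
scene {'intrinsics': array([[395.91773344,   0.        , 316.60275505],
       [  0.        , 395.91773344, 205.66421812],
       [  0.        ,   0.        ,   1.        ]]), 'k1': -0.00983918318384028, 'R': array([[ 0.81025924,  0.58600535, -0.00881473],
       [ 0.38331903, -0.54126588, -0.7483968 ],
       [-0.44333564,  0.60301657, -0.66319268]]), 't': array([-0.39015315, -0.17165847,  1
[... 161 characters left out ...]
        ,   1.        ]]), 'k1': -0.17038032864871744, 'R': array([[-0.99720758, -0.07272883, -0.01695752],
       [-0.04564498,  0.77330191, -0.63239284],
       [ 0.05910647, -0.6298529 , -0.77446223]]), 't': array([0.53568671, 0.16191341, 1.34965954])}
wrist {'intrinsics': array([[359.98384073,   0.        , 318.50053562],
       [  0.        , 359.98384073, 200.75558269],
       [  0.        ,   0.        ,   1.        ]]), 'k1': -0.042881919885528516, 'R': array([[ 9.99998687e-01, -8.97349414e-04, -1.34908520e-03],
       [-4.61460734e-04, -9.55880960e-01,  2.93753939e-01],
       [-1.55316478e-03, -2.93752931e-01, -9.55880120e-01]]), 't': array([-0.64922007, -0.03555094,  0.39111293])}
```

View pics/scene0.png

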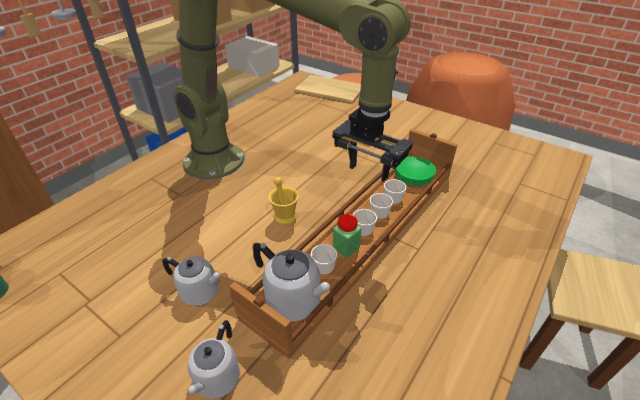

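View pics/side0.png

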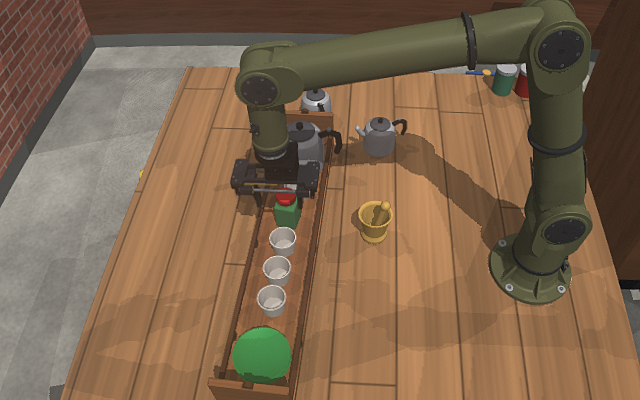

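View pics/wrist0.png

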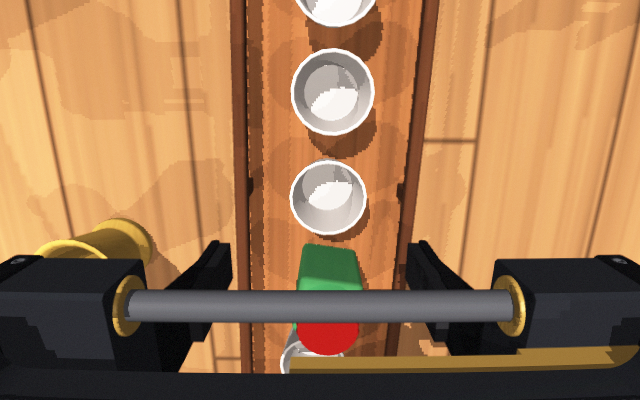

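The jar is directly below the gripper, with cups on both sides, the kettle at -y and the mortar at lower x. I'll enlarge the views to measure positions.

```bash
cat > h.py <<'E'
import numpy as np,cv2
from bench import ctrl,get_image,camera_info
def ray(ci,u,v):
    K=np.array(ci['intrinsics']);d=np.array([(u-K[0,2])/K[0,0],(v-K[1,2])/K[1,1]])
    p=d.copy()
    for _ in range(20): p=d/(1+ci['k1']*(p@p))
    R=np.array(ci['R']);t=np.array(ci['t'])
    return -R.T@t, R.T@np.array([p[0],p[1],1])
def onz(ci,u,v,z):
    c,d=ray(ci,u,v); return c+d*(z-c[2])/d[2]
def proj(ci,X):
    K=np.array(ci['intrinsics']);c=np.array(ci['R'])@np.asarray(X,float)+np.array(ci['t'])
    p=c[:2]/c[2];p=p*(1+ci['k1']*(p@p));return K[0,0]*p[0]+K[0,2],K[1,1]*p[1]+K[1,2]
def crop(name,im,x0,y0,x1,y1,s):
    c=cv2.resize(im[y0:y1,x0:x1],None,fx=s,fy=s,interpolation=cv2.INTER_CUBIC)
    for k in range(x0,x1,20): cv2.line(c,((k-x0)*s,0),((k-x0)*s,6),(0,0,0),1);cv2.putText(c,str(k),((k-x0)*s,18),0,.4,(255,0,255),1)
    for k in range(y0,y1,20): cv2.line(c,(0,(k-y0)*s),(6,(k-y0)*s),(0,0,0),1);cv2.putText(c,str(k),(8,(k-y0)*s+4),0,.4,(255,0,255),1)
    cv2.imwrite(name,c)
E
python3 - <<'E'
import cv2
from h import *
crop("pics/w1.png",cv2.imread("pics/wrist0.png"),240,230,400,380,5)
crop("pics/s1.png",cv2.imread("pics/side0.png"),230,170,410,320,4)
crop("pics/c1.png",cv2.imread("pics/scene0.png"),250,160,410,300,5)
E
```

```text
(no output)
```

View pics/w1.png

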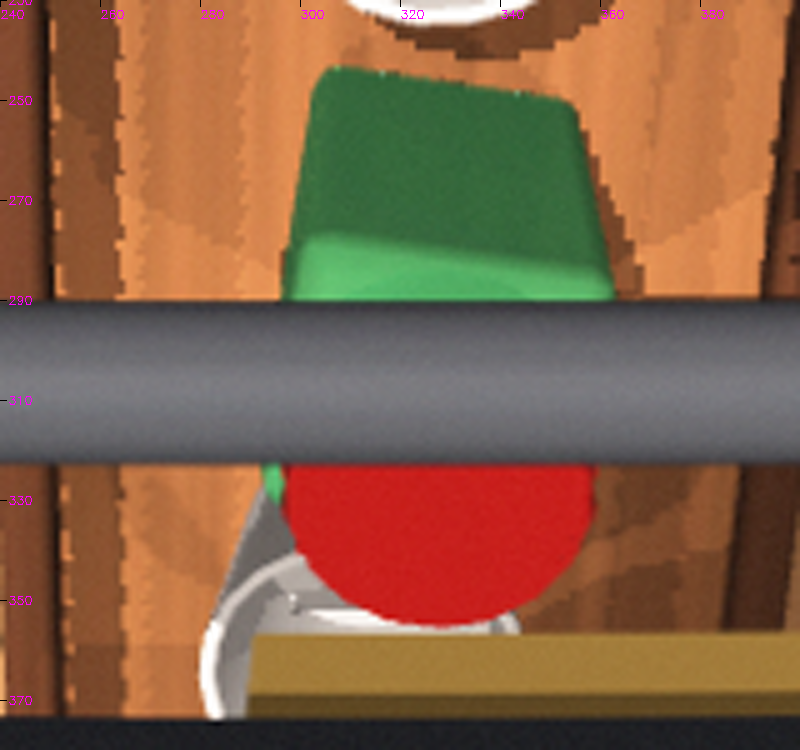

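View pics/s1.png

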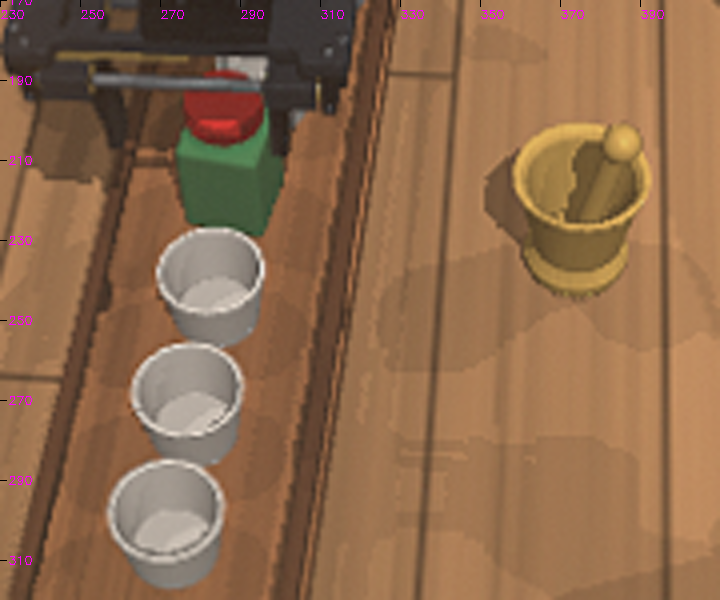

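View pics/c1.png

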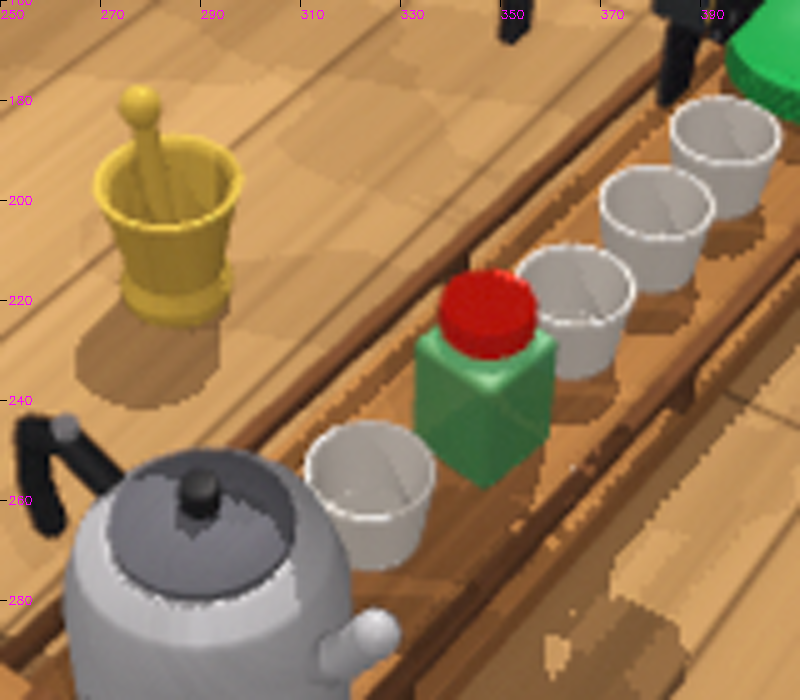

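```bash
python3 - <<'E'
from h import *
w,s,c=[camera_info(n) for n in("wrist","side","scene")]
print("camW",-np.array(w['R']).T@np.array(w['t']),"rot: cam z",np.array(w['R'])[2])
print("lid w",onz(w,326.3,324,.135),"scene",onz(c,347.5,220.6,.135),"side",onz(s,285.7,196,.135))
print("face bot",onz(w,304.5,243.3,.025),onz(w,353.5,250,.025))
print("face top",onz(w,300,277,.107),onz(w,361,284,.107))
print("mortar side",onz(s,375.7,213.5,.092),"scene",onz(c,283.6,196.4,.092))
for n,(u,v) in dict(c1=(328.5,197.5),c2=(333,91.5)).items(): print(n,onz(w,u,v,.075))
print("cups side",[onz(s,*p,.075) for p in((283,240.5),(277,270.5),(271.5,300.5))])
print("cup4 scene",onz(c,324,254,.075), "kettle knob top",onz(c,290,256,.185))
print("pestle knob",onz(s,386,205.5,.14))
E
```

```text
camW [0.64984706 0.08032806 0.38356925] rot: cam z [-0.00130665 -0.29374441 -0.95588311]
lid w [ 0.65574563 -0.10074256  0.135     ] scene [ 0.66106396 -0.10799172  0.135     ] side [ 0.65376391 -0.09990002  0.135     ]
face bot [ 0.63416349 -0.07801476  0.025     ] [ 0.6874216  -0.08598552  0.025     ]
face top [ 0.63346651 -0.07337989  0.107     ] [ 0.68628281 -0.08025782  0.107     ]
mortar side [ 0.41853616 -0.09007848  0.092     ] scene [ 0.42687422 -0.09100219  0.092     ]
c1 [ 0.65837008 -0.01145512  0.075     ]
c2 [0.66144657 0.0795936  0.075     ]
cups side [array([ 0.65328185, -0.00099326,  0.075     ]), array([0.65663397, 0.09018311, 0.075     ]), array([0.65866118, 0.17442634, 0.075     ])]
cup4 scene [ 0.64723999 -0.19512818  0.075     ] kettle knob top [ 0.64450122 -0.32372933  0.185     ]
pestle knob [ 0.39481373 -0.07906402  0.14      ]
```

```bash
python3 - <<'E'
import cv2
from h import *
crop("pics/w2.png",cv2.imread("pics/wrist0.png"),220,0,460,200,3)
crop("pics/s2.png",cv2.imread("pics/side0.png"),200,220,400,400,4)
E
```

```text
(no output)
```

View pics/w2.png

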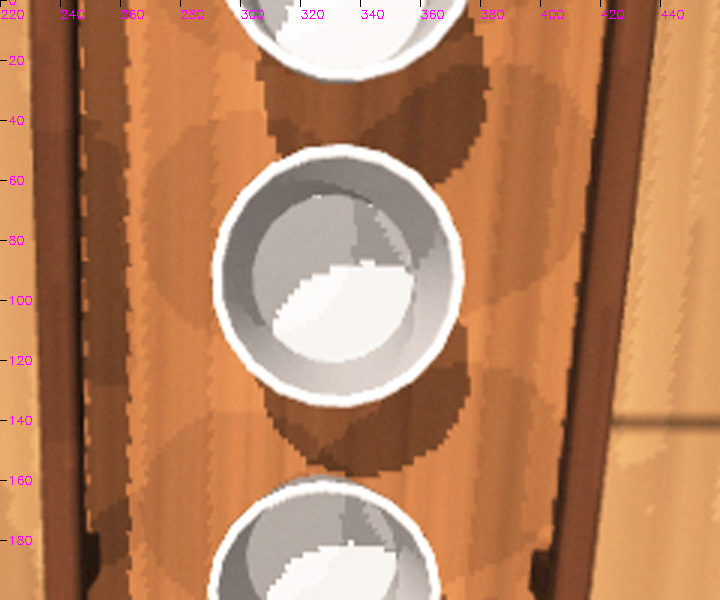

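View pics/s2.png

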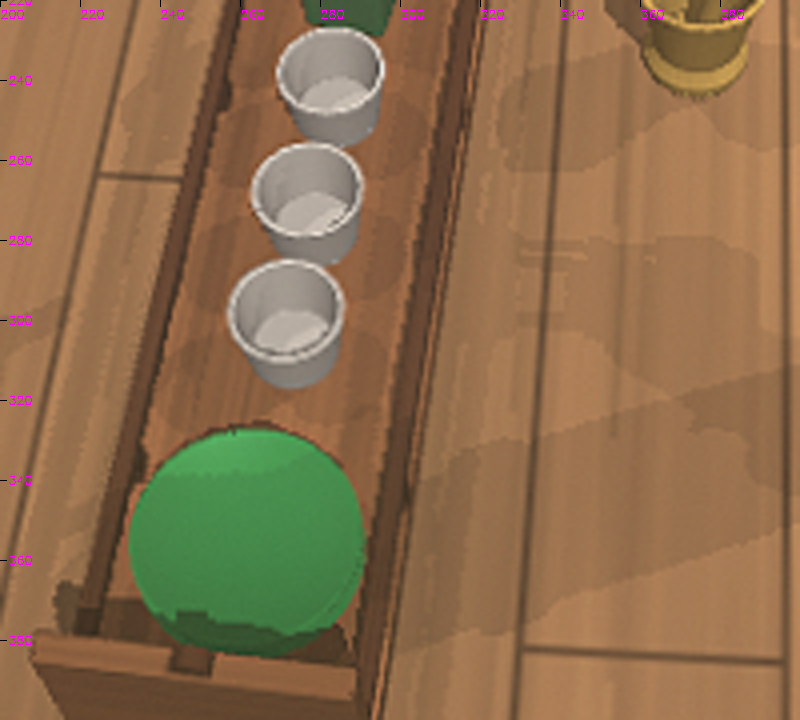

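```bash
python3 - <<'E'
from h import *
w,s,c=[camera_info(n) for n in("wrist","side","scene")]
a=onz(w,327,355,.135);print(a, "lid y",a[1]+.0255)
from scipy.spatial.transform import Rotation as Rn
def model(x,y,yaw,ci):
    R=Rn.from_euler('z',yaw).as_matrix();P=np.array([x,y,.025])
    th=np.linspace(0,2*np.pi,73)
    out=[[proj(ci,P+R@np.array([.0255*np.cos(t),.0255*np.sin(t),z])) for t in th] for z in(.11,.09)]
    for z in(0,.08): out.append([proj(ci,P+R@np.array([a*.029,b*.029,z])) for a,b in((1,1),(1,-1),(-1,-1),(-1,1),(1,1))])
    return out
for n,ci,f in(("wrist",w,(240,200,400,380,4)),("side",s,(250,170,320,240,8)),("scene",c,(320,200,380,270,8))):
    im=cv2.imread(f"pics/{n}0.png")
    x0,y0,x1,y1,k=f;cr=cv2.resize(im[y0:y1,x0:x1],None,fx=k,fy=k,interpolation=cv2.INTER_CUBIC)
    for (x,y,yaw,col) in((.6565,-.107,-.14,(255,0,255)),):
        for pl in model(x,y,yaw,ci):
            q=((np.array(pl)+.5-[x0,y0])*k).astype(int);cv2.polylines(cr,[q.reshape(-1,1,2)],False,col,1)
    cv2.imwrite(f"pics/m_{n}.png",cr)
E
```

```text
[ 0.65652199 -0.13154901  0.135     ] lid y -0.10604900564169159
```

View pics/m_wrist.png

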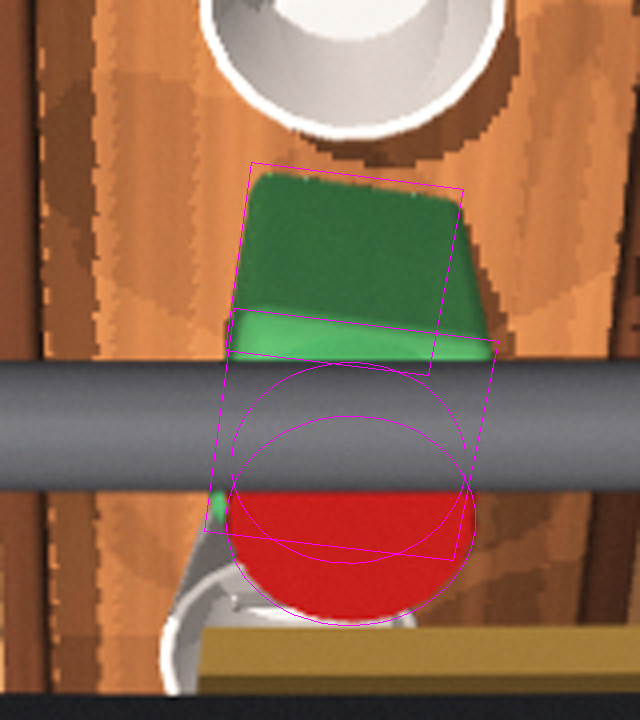

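View pics/m_side.png

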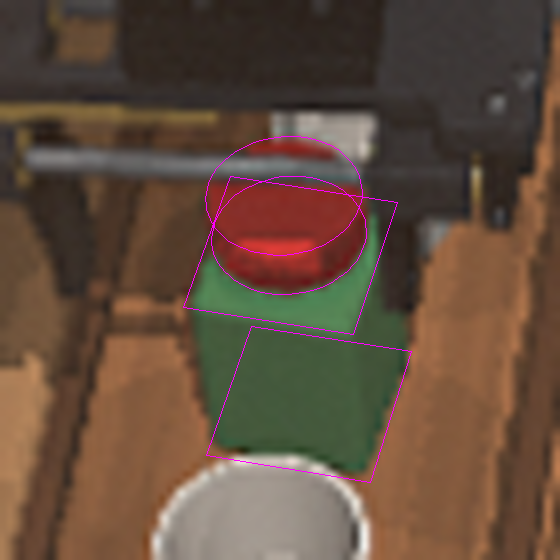

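View pics/m_scene.png

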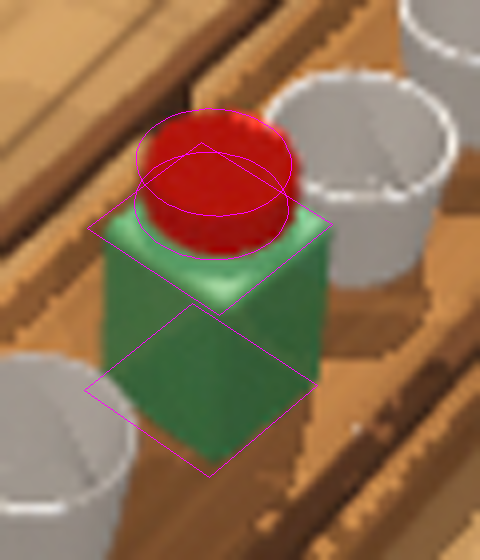

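```bash
cat >> h.py <<'E'
import json,os,sys
from scipy.spatial.transform import Rotation as Rn
R0=Rn.from_rotvec(np.pi/np.sqrt(2)*np.array([-1,-1,0]))
def load():
    if os.path.exists('cmd.json'):
        d=json.load(open('cmd.json'));return np.array(d['p']),Rn.from_rotvec(d['r'])
    return np.array([.65,0,.223]),R0
def ori(yaw,tilt):  # yaw of jaw line about world z; tilt>0: heading +y
    return R0*Rn.from_euler('z',-yaw)*Rn.from_euler('y',tilt)
def plan(targets,save=True):
    """targets: list of (G, R): grasp-point pos and orientation; prints rows rel. to commanded pose"""
    p,R=load()
    for G,Rt in targets:
        G=np.asarray(G,float);T=G+.019*Rt.apply([0,0,1])
        t=np.round(R.inv().apply(T-p),4);r=np.round((R.inv()*Rt).as_rotvec(),4)
        print(dict(zip(["tx","ty","tz","rx","ry","rz"],[float(v) for v in np.r_[t,r]])),"deg",round(np.degrees(np.linalg.norm(r))),"mm",round(1e3*np.linalg.norm(t)))
        pn=p+R.apply(t);Rnn=R*Rn.from_rotvec(r)
    if save: json.dump(dict(p=pn.tolist(),r=Rnn.as_rotvec().tolist()),open('cmd.json','w'))
def st():
    s=ctrl.get_state();p,R=load();Rm=Rn.from_rotvec(s['tool_rot']);G=np.array(s['position'])-.019*Rm.apply([0,0,1])
    print("t",s['time'],"q",np.round(s['joint_positions'],3),"G",np.round(G,4),"dp(mm)",np.round(1e3*(np.array(s['position'])-p),1),"dR(deg)",np.round(np.degrees((Rm*R.inv()).as_rotvec()),2),"F",np.round(s['ft_force'],1),"grip",round(float(s['grip_width']),3))
J=np.array([.657,-.108]);YAW=-.14
jy=np.array([-np.sin(YAW),np.cos(YAW)])
E
python3 - <<'E'
from h import *
st()
A=ori(YAW,-np.pi/4)
g=np.r_[J+.006*jy,.093]
plan([(g-.10*A.apply([0,0,1]),A)])
print(A.as_matrix().round(2))
E
```

```text
t 0.15 q [ 0.014  0.322 -0.07   1.451  0.023  1.371 -0.057] G [ 0.6496 -0.      0.2407] dp(mm) [-0.4 -0.  -1.3] dR(deg) [-0.01  0.08  0.  ] F [ 0.6  0.  -0.4] grip 1.003
{'tx': -0.0453, 'ty': 0.0158, 'tz': 0.0727, 'rx': 0.055, 'ry': -0.7841, 'rz': 0.1327} deg 46 mm 87
[[ 0.1   0.99 -0.1 ]
 [ 0.7  -0.14 -0.7 ]
 [-0.71 -0.   -0.71]]
```

Request:
carry_out:
  commands:
    - {"tx": -0.0453, "ty": 0.0158, "tz": 0.0727, "rx": 0.055, "ry": -0.7841, "rz": 0.1327, "jaw": 1}
    - {"tx": -0.0453, "ty": 0.0158, "tz": 0.0727, "rx": 0.055, "ry": -0.7841, "rz": 0.1327, "jaw": 1}
    - {"tx": -0.0453, "ty": 0.0158, "tz": 0.0727, "rx": 0.055, "ry": -0.7841, "rz": 0.1327, "jaw": 1}
    - {"tx": -0.0453, "ty": 0.0158, "tz": 0.0727, "rx": 0.055, "ry": -0.7841, "rz": 0.1327, "jaw": 1}
    - {"tx": -0.0453, "ty": 0.0158, "tz": 0.0727, "rx": 0.055, "ry": -0.7841, "rz": 0.1327, "jaw": 1}
    - {"tx": -0.0453, "ty": 0.0158, "tz": 0.0727, "rx": 0.055, "ry": -0.7841, "rz": 0.1327, "jaw": 1}
    - {"tx": -0.0453, "ty": 0.0158, "tz": 0.0727, "rx": 0.055, "ry": -0.7841, "rz": 0.1327, "jaw": 1}
  grip_force: 20

```text
time: 1.02
position: [0.6661, -0.048, 0.1516]
tool_rot: [1.902, 1.645, -0.784]
ft_force: [-0.0, -0.9, -0.3]
grip_width: 1.004
```

```bash
python3 - <<'E'
from h import *
st()
cv2.imwrite("pics/side1.png",get_image("side")[:,:,::-1]);w=get_image("wrist")[:,:,::-1];cv2.imwrite("pics/wr1.png",w)
A=ori(YAW,-np.pi/4)
g=np.r_[J+.006*jy,.093]
plan([(g,A)])
E
```

```text
t 1.025 q [-0.374  0.613  0.069  1.403  0.65   1.539 -0.616] G [ 0.668  -0.0347  0.165 ] dp(mm) [ 0.3 -2.7  1.3] dR(deg) [ 0.05 -0.15 -0.2 ] F [-0.  -0.9 -0.3] grip 1.004
{'tx': -0.0, 'ty': 0.0, 'tz': 0.1, 'rx': -0.0, 'ry': 0.0, 'rz': 0.0} deg 0 mm 100
```

View pics/side1.png

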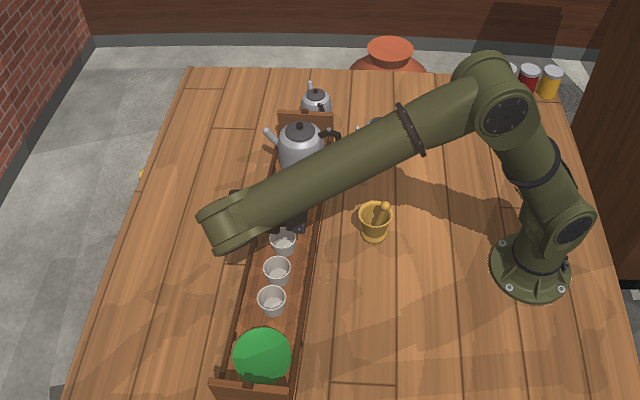

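View pics/wr1.png

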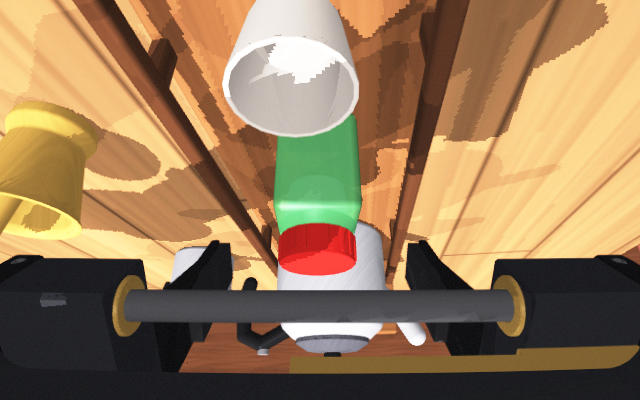

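Request:
carry_out:
  commands:
    - {"tz": 0.04, "jaw": 1}
    - {"tz": 0.075, "jaw": 1}
    - {"tz": 0.1, "jaw": 1}
    - {"tz": 0.1, "jaw": 1}
  grip_force: 30

```text
invalid input
```

```bash
python3 - <<'E'
from h import *
st()
w=get_image("wrist")[:,:,::-1];cv2.imwrite("pics/wr2.png",w)
cv2.imwrite("pics/sc2.png",get_image("scene")[:,:,::-1])
E
```

```text
t 1.125 q [-0.374  0.613  0.069  1.403  0.65   1.539 -0.617] G [ 0.668  -0.0346  0.1652] dp(mm) [10.2 67.4 72.2] dR(deg) [ 0.05 -0.17 -0.21] F [-0.1 -0.5  0.2] grip 0.999
```

View pics/wr2.png

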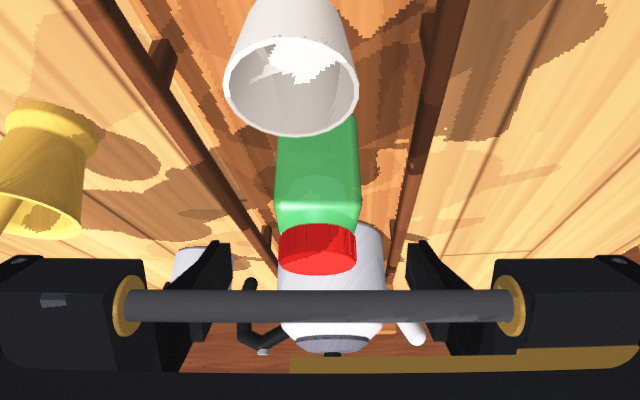

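View pics/sc2.png

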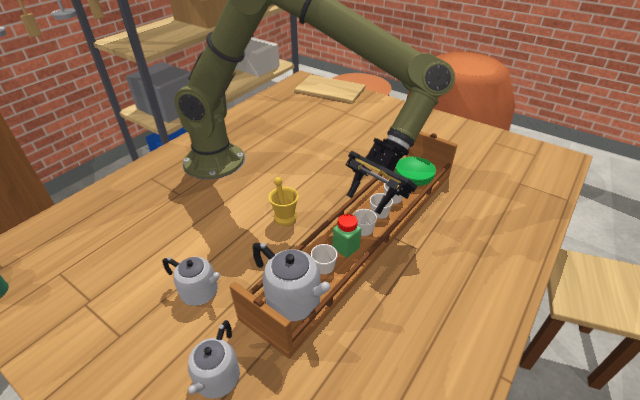

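Request:
carry_out:
  commands:
    - {"tx": 0, "ty": 0, "tz": 0.04, "rx": 0, "ry": 0, "rz": 0, "jaw": 1}
    - {"tx": 0, "ty": 0, "tz": 0.075, "rx": 0, "ry": 0, "rz": 0, "jaw": 1}
    - {"tx": 0, "ty": 0, "tz": 0.1, "rx": 0, "ry": 0, "rz": 0, "jaw": 1}
    - {"tx": 0, "ty": 0, "tz": 0.1, "rx": 0, "ry": 0, "rz": 0, "jaw": 1}
  grip_force: 30

```text
time: 1.72
position: [0.6543, -0.1182, 0.0787]
tool_rot: [1.9, 1.646, -0.791]
ft_force: [-0.1, -0.1, 0.6]
grip_width: 0.997
```

```bash
python3 - <<'E'
from h import *
st()
w=get_image("wrist")[:,:,::-1];cv2.imwrite("pics/wr3.png",w)
E
```

```text
t 1.725 q [-0.306  0.641  0.094  1.524  0.682  1.371 -0.642] G [ 0.6563 -0.1049  0.0921] dp(mm) [-1.6 -2.9 -0.9] dR(deg) [-0.08  0.12 -0.23] F [-0.1 -0.1  0.6] grip 0.997
```

View pics/wr3.png

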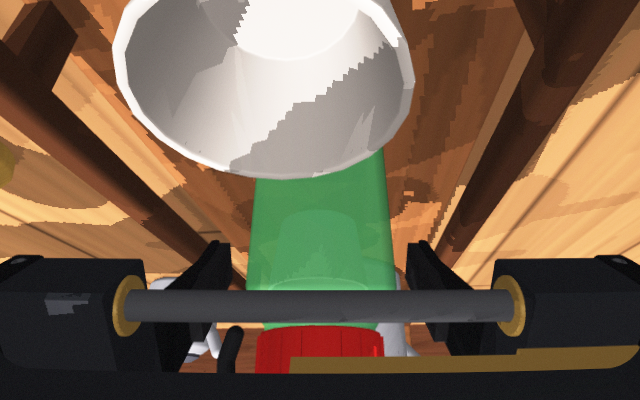

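Request:
carry_out:
  commands:
    - {"tx": 0, "ty": 0, "tz": 0, "rx": 0, "ry": 0, "rz": 0, "jaw": 0}
    - {"tx": 0, "ty": 0, "tz": 0, "rx": 0, "ry": 0, "rz": 0, "jaw": 0}
    - {"tx": 0, "ty": 0, "tz": 0, "rx": 0, "ry": 0, "rz": 0, "jaw": 0}
    - {"tx": 0, "ty": 0, "tz": 0, "rx": 0, "ry": 0, "rz": 0, "jaw": 0}
    - {"tx": 0, "ty": 0, "tz": 0, "rx": 0, "ry": 0, "rz": 0, "jaw": 0}
  grip_force: 30

```text
time: 2.4
position: [0.656, -0.1149, 0.0795]
tool_rot: [1.897, 1.649, -0.786]
ft_force: [0.9, 1.7, 2.3]
grip_width: 0.667
```

```bash
python3 - <<'E'
from h import *
st()
A=ori(YAW,-np.pi/4)
p,R=load();g=p-.019*R.apply([0,0,1])
plan([(g+[0,0,.13],A)])
E
```

```text
t 2.4 q [-0.308  0.641  0.092  1.522  0.682  1.371 -0.642] G [ 0.6579 -0.1016  0.0929] dp(mm) [ 0.1  0.4 -0.1] dR(deg) [ 0.   -0.01  0.02] F [0.9 1.7 2.3] grip 0.667
{'tx': -0.0919, 'ty': -0.0, 'tz': -0.0919, 'rx': -0.0, 'ry': 0.0, 'rz': 0.0} deg 0 mm 130
```

Request:
carry_out:
  commands:
    - {"tx": -0.015, "ty": 0, "tz": -0.015, "rx": 0, "ry": 0, "rz": 0, "jaw": 0}
    - {"tx": -0.04, "ty": 0, "tz": -0.04, "rx": 0, "ry": 0, "rz": 0, "jaw": 0}
    - {"tx": -0.07, "ty": 0, "tz": -0.07, "rx": 0, "ry": 0, "rz": 0, "jaw": 0}
    - {"tx": -0.0919, "ty": 0, "tz": -0.0919, "rx": 0, "ry": 0, "rz": 0, "jaw": 0}
    - {"tx": -0.0919, "ty": 0, "tz": -0.0919, "rx": 0, "ry": 0, "rz": 0, "jaw": 0}
  grip_force: 30

```text
time: 3.02
position: [0.6574, -0.1155, 0.2128]
tool_rot: [1.9, 1.646, -0.778]
ft_force: [0.4, 0.4, -3.6]
grip_width: 0.666
```

```bash
python3 - <<'E'
from h import *
st()
cv2.imwrite("pics/sc4.png",get_image("scene")[:,:,::-1])
A=ori(0,-np.pi/4)
plan([([.47,.18,.223],A)])
E
```

```text
t 3.025 q [-0.31   0.508  0.098  1.435  0.677  1.535 -0.505] G [ 0.6592 -0.1022  0.2262] dp(mm) [ 1.4 -0.2  3.2] dR(deg) [ 0.08 -0.38 -0.03] F [ 0.4  0.4 -3.6] grip 0.666
{'tx': 0.179, 'ty': -0.2234, 'tz': -0.179, 'rx': -0.099, 'ry': 0.0, 'rz': -0.099} deg 8 mm 338
```

View pics/sc4.png

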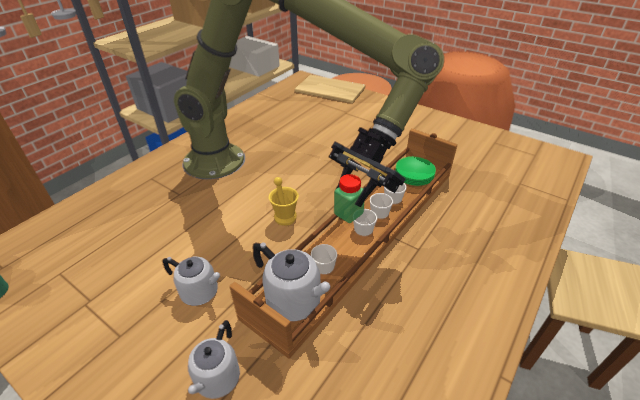

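Request:
carry_out:
  commands:
    - {"tx": 0.179, "ty": -0.2234, "tz": -0.179, "rx": -0.099, "ry": 0, "rz": -0.099, "jaw": 0}
    - {"tx": 0.179, "ty": -0.2234, "tz": -0.179, "rx": -0.099, "ry": 0, "rz": -0.099, "jaw": 0}
    - {"tx": 0.179, "ty": -0.2234, "tz": -0.179, "rx": -0.099, "ry": 0, "rz": -0.099, "jaw": 0}
    - {"tx": 0.179, "ty": -0.2234, "tz": -0.179, "rx": -0.099, "ry": 0, "rz": -0.099, "jaw": 0}
    - {"tx": 0.179, "ty": -0.2234, "tz": -0.179, "rx": -0.099, "ry": 0, "rz": -0.099, "jaw": 0}
    - {"tx": 0.179, "ty": -0.2234, "tz": -0.179, "rx": -0.099, "ry": 0, "rz": -0.099, "jaw": 0}
    - {"tx": 0.179, "ty": -0.2234, "tz": -0.179, "rx": -0.099, "ry": 0, "rz": -0.099, "jaw": 0}
  grip_force: 30

```text
time: 3.95
position: [0.469, 0.1682, 0.2075]
tool_rot: [1.755, 1.765, -0.73]
ft_force: [1.3, -0.3, -2.7]
grip_width: 0.662
```

```bash
python3 - <<'E'
from h import *
st()
B=ori(0,np.pi/4)
plan([([.47,.18,.223],B)])
E
```

```text
t 3.95 q [-0.689  0.376 -0.117  1.633  0.562  1.741 -0.885] G [0.469  0.1817 0.2209] dp(mm) [-1.1  1.7 -2.1] dR(deg) [-0.03  0.14  0.26] F [ 1.3 -0.3 -2.7] grip 0.662
{'tx': 0.019, 'ty': -0.0, 'tz': -0.019, 'rx': -0.0, 'ry': 1.5708, 'rz': 0.0} deg 90 mm 27
```

Request:
carry_out:
  commands:
    - {"tx": 0.019, "ty": 0, "tz": -0.019, "rx": 0, "ry": 1.5708, "rz": 0, "jaw": 0}
    - {"tx": 0.019, "ty": 0, "tz": -0.019, "rx": 0, "ry": 1.5708, "rz": 0, "jaw": 0}
    - {"tx": 0.019, "ty": 0, "tz": -0.019, "rx": 0, "ry": 1.5708, "rz": 0, "jaw": 0}
    - {"tx": 0.019, "ty": 0, "tz": -0.019, "rx": 0, "ry": 1.5708, "rz": 0, "jaw": 0}
    - {"tx": 0.019, "ty": 0, "tz": -0.019, "rx": 0, "ry": 1.5708, "rz": 0, "jaw": 0}
    - {"tx": 0.019, "ty": 0, "tz": -0.019, "rx": 0, "ry": 1.5708, "rz": 0, "jaw": 0}
    - {"tx": 0.019, "ty": 0, "tz": -0.019, "rx": 0, "ry": 1.5708, "rz": 0, "jaw": 0}
    - {"tx": 0.019, "ty": 0, "tz": -0.019, "rx": 0, "ry": 1.5708, "rz": 0, "jaw": 0}
    - {"tx": 0.019, "ty": 0, "tz": -0.019, "rx": 0, "ry": 1.5708, "rz": 0, "jaw": 0}
    - {"tx": 0.019, "ty": 0, "tz": -0.019, "rx": 0, "ry": 1.5708, "rz": 0, "jaw": 0}
    - {"tx": 0.019, "ty": 0, "tz": -0.019, "rx": 0, "ry": 1.5708, "rz": 0, "jaw": 0}
  grip_force: 30

```text
time: 5.32
position: [0.4701, 0.1926, 0.2088]
tool_rot: [-1.762, -1.761, -0.727]
ft_force: [0.9, 0.7, -2.3]
grip_width: 0.665
```

```bash
python3 - <<'E'
from h import *
st()
cv2.imwrite("pics/sd5.png",get_image("side")[:,:,::-1]);cv2.imwrite("pics/wr5.png",get_image("wrist")[:,:,::-1])
B=ori(0,np.pi/4)
plan([([.47,.18,.06],B),([.47,.18,.034],B)])
E
```

```text
t 5.325 q [-0.116  0.046  0.208  2.027 -0.832  1.286  0.429] G [0.4701 0.1792 0.2223] dp(mm) [ 0.1 -0.8 -0.7] dR(deg) [-0.13  0.01 -0.02] F [ 0.9  0.7 -2.3] grip 0.665
{'tx': -0.1152, 'ty': -0.0, 'tz': 0.1153, 'rx': -0.0, 'ry': 0.0, 'rz': -0.0} deg 0 mm 163
{'tx': -0.1336, 'ty': -0.0, 'tz': 0.1337, 'rx': -0.0, 'ry': 0.0, 'rz': -0.0} deg 0 mm 189
```

View pics/sd5.png

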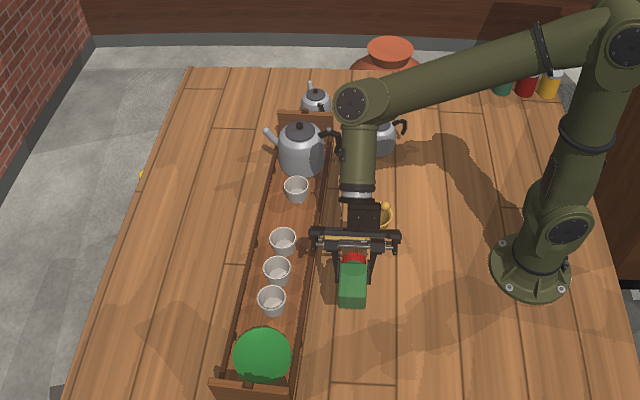

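View pics/wr5.png

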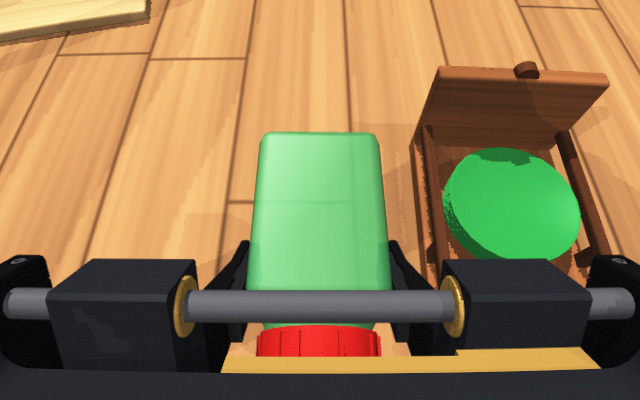

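```bash
python3 - <<'E'
from h import *
json.dump(dict(p=[.47,.18+.01344,.223-.01344],r=ori(0,np.pi/4).as_rotvec().tolist()),open('cmd.json','w'))
B=ori(0,np.pi/4)
plan([([.47,.23,.10],B),([.47,.23,.06],B),([.47,.23,.040],B)])
E
```

```text
{'tx': -0.0516, 'ty': -0.0, 'tz': 0.1223, 'rx': 0.0, 'ry': 0.0, 'rz': 0.0} deg 0 mm 133
{'tx': -0.0799, 'ty': -0.0, 'tz': 0.1506, 'rx': 0.0, 'ry': 0.0, 'rz': 0.0} deg 0 mm 170
{'tx': -0.094, 'ty': -0.0, 'tz': 0.1647, 'rx': 0.0, 'ry': 0.0, 'rz': 0.0} deg 0 mm 190
```

Request:
carry_out:
  commands:
    - {"tx": -0.0516, "ty": 0, "tz": 0.1223, "rx": 0, "ry": 0, "rz": 0, "jaw": 0}
    - {"tx": -0.0516, "ty": 0, "tz": 0.1223, "rx": 0, "ry": 0, "rz": 0, "jaw": 0}
    - {"tx": -0.066, "ty": 0, "tz": 0.136, "rx": 0, "ry": 0, "rz": 0, "jaw": 0}
    - {"tx": -0.0799, "ty": 0, "tz": 0.1506, "rx": 0, "ry": 0, "rz": 0, "jaw": 0}
    - {"tx": -0.09, "ty": 0, "tz": 0.1607, "rx": 0, "ry": 0, "rz": 0, "jaw": 0}
    - {"tx": -0.094, "ty": 0, "tz": 0.1647, "rx": 0, "ry": 0, "rz": 0, "jaw": 0}
    - {"tx": -0.094, "ty": 0, "tz": 0.1647, "rx": 0, "ry": 0, "rz": 0, "jaw": 0}
  grip_force: 30

```text
time: 6.3
position: [0.4704, 0.2434, 0.0265]
tool_rot: [-1.76, -1.76, -0.73]
ft_force: [-0.1, 0.3, -2.5]
grip_width: 0.664
```

```bash
python3 - <<'E'
from h import *
st()
cv2.imwrite("pics/sd6.png",get_image("side")[:,:,::-1])
B=ori(0,np.pi/4)
plan([([.47,.23,.034],B)],False)
E
```

```text
t 6.3 q [-0.146  0.336  0.138  2.147 -1.068  1.002  0.753] G [0.4704 0.23   0.04  ] dp(mm) [ 0.4  0.  -0.1] dR(deg) [ 0.   -0.03  0.  ] F [-0.1  0.3 -2.5] grip 0.664
{'tx': -0.0043, 'ty': -0.0, 'tz': 0.0043, 'rx': 0.0, 'ry': 0.0, 'rz': 0.0} deg 0 mm 6
```

View pics/sd6.png

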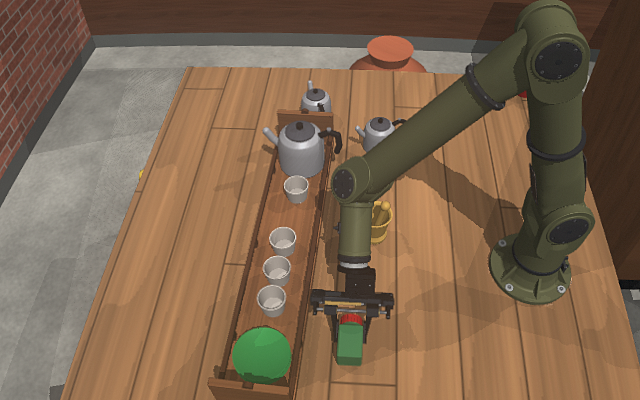

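Clear of everything. I'll lower slowly and watch the force.

Request:
carry_out:
  commands:
    - {"tx": -0.0014, "ty": 0, "tz": 0.0014, "rx": 0, "ry": 0, "rz": 0, "jaw": 0}
    - {"tx": -0.0028, "ty": 0, "tz": 0.0028, "rx": 0, "ry": 0, "rz": 0, "jaw": 0}
    - {"tx": -0.0028, "ty": 0, "tz": 0.0028, "rx": 0, "ry": 0, "rz": 0, "jaw": 0}
  grip_force: 30

```text
time: 6.72
position: [0.4701, 0.2433, 0.0223]
tool_rot: [-1.76, -1.76, -0.729]
ft_force: [0.4, 0.0, -2.2]
grip_width: 0.666
```

Request:
carry_out:
  commands:
    - {"tx": -0.0007, "ty": 0, "tz": 0.0007, "rx": 0, "ry": 0, "rz": 0, "jaw": 0}
    - {"tx": -0.0011, "ty": 0, "tz": 0.0011, "rx": 0, "ry": 0, "rz": 0, "jaw": 0}
    - {"tx": -0.0011, "ty": 0, "tz": 0.0011, "rx": 0, "ry": 0, "rz": 0, "jaw": 0}
  grip_force: 30

```text
time: 7.1
position: [0.4702, 0.2434, 0.0211]
tool_rot: [-1.759, -1.76, -0.73]
ft_force: [-1.2, -1.5, 0.4]
grip_width: 0.666
```

Request:
carry_out:
  commands:
    - {"tx": -0.0006, "ty": 0, "tz": 0.0006, "rx": 0, "ry": 0, "rz": 0, "jaw": 0}
    - {"tx": -0.0006, "ty": 0, "tz": 0.0006, "rx": 0, "ry": 0, "rz": 0, "jaw": 1}
    - {"tx": -0.0006, "ty": 0, "tz": 0.0006, "rx": 0, "ry": 0, "rz": 0, "jaw": 1}
    - {"tx": -0.0006, "ty": 0, "tz": 0.0006, "rx": 0, "ry": 0, "rz": 0, "jaw": 1}
    - {"tx": -0.0006, "ty": 0, "tz": 0.0006, "rx": 0, "ry": 0, "rz": 0, "jaw": 1}

```text
time: 7.72
position: [0.4701, 0.2434, 0.0198]
tool_rot: [-1.76, -1.76, -0.729]
ft_force: [-0.6, 0.2, -0.4]
grip_width: 0.975
```

```bash
python3 - <<'E'
from h import *
B=ori(0,np.pi/4)
plan([([.47,.23,.0336],B)])
st()
cv2.imwrite("pics/wr7.png",get_image("wrist")[:,:,::-1])
plan([([.47,.13,.134],B)])
E
```

```text
{'tx': -0.0046, 'ty': -0.0, 'tz': 0.0046, 'rx': 0.0, 'ry': 0.0, 'rz': 0.0} deg 0 mm 7
t 7.725 q [-0.143  0.349  0.135  2.148 -1.078  0.995  0.768] G [0.4701 0.23   0.0332] dp(mm) [ 0.1  0.  -0.3] dR(deg) [-0.   -0.    0.01] F [-0.6  0.2 -0.4] grip 0.975
{'tx': 0.0003, 'ty': 0.0, 'tz': -0.1417, 'rx': 0.0, 'ry': 0.0, 'rz': 0.0} deg 0 mm 142
```

View pics/wr7.png

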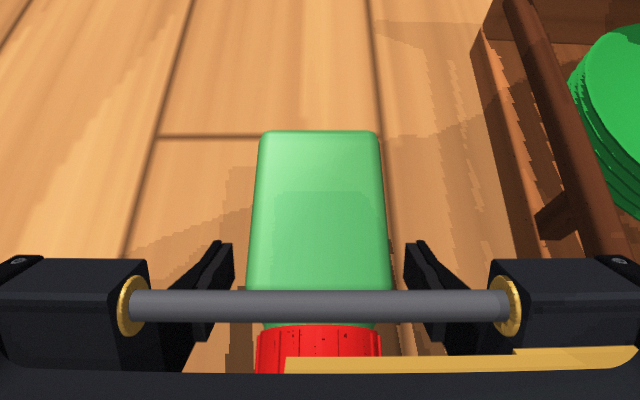

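Request:
carry_out:
  commands:
    - {"tx": 0, "ty": 0, "tz": -0.03, "rx": 0, "ry": 0, "rz": 0, "jaw": 1}
    - {"tx": 0, "ty": 0, "tz": -0.085, "rx": 0, "ry": 0, "rz": 0, "jaw": 1}
    - {"tx": 0.0003, "ty": 0, "tz": -0.1417, "rx": 0, "ry": 0, "rz": 0, "jaw": 1}

```text
time: 8.15
position: [0.4695, 0.1426, 0.1211]
tool_rot: [-1.759, -1.76, -0.728]
ft_force: [1.5, 0.8, -0.1]
grip_width: 0.999
```

```bash
python3 - <<'E'
from h import *
st()
A=ori(0,-np.pi/4)
plan([([.47,.22,.16],ori(0,0)),([.47,.331,.104],A)])
E
```

```text
t 8.15 q [-0.043  0.19   0.253  2.079 -0.87   1.247  0.662] G [0.4695 0.1291 0.1346] dp(mm) [-0.5 -0.9  0.6] dR(deg) [-0.01  0.05  0.04] F [ 1.5  0.8 -0.1] grip 0.999
{'tx': 0.0686, 'ty': -0.0, 'tz': 0.0397, 'rx': 0.0, 'ry': -0.7854, 'rz': 0.0} deg 45 mm 79
{'tx': 0.1019, 'ty': -0.0, 'tz': 0.1443, 'rx': 0.0, 'ry': -1.5708, 'rz': 0.0} deg 90 mm 177
```

Request:
carry_out:
  commands:
    - {"tx": 0.0686, "ty": 0, "tz": 0.0397, "rx": 0, "ry": -0.7854, "rz": 0, "jaw": 1}
    - {"tx": 0.0686, "ty": 0, "tz": 0.0397, "rx": 0, "ry": -0.7854, "rz": 0, "jaw": 1}
    - {"tx": 0.0686, "ty": 0, "tz": 0.0397, "rx": 0, "ry": -0.7854, "rz": 0, "jaw": 1}
    - {"tx": 0.0686, "ty": 0, "tz": 0.0397, "rx": 0, "ry": -0.7854, "rz": 0, "jaw": 1}
    - {"tx": 0.1019, "ty": 0, "tz": 0.1443, "rx": 0, "ry": -1.5708, "rz": 0, "jaw": 1}
    - {"tx": 0.1019, "ty": 0, "tz": 0.1443, "rx": 0, "ry": -1.5708, "rz": 0, "jaw": 1}
    - {"tx": 0.1019, "ty": 0, "tz": 0.1443, "rx": 0, "ry": -1.5708, "rz": 0, "jaw": 1}
    - {"tx": 0.1019, "ty": 0, "tz": 0.1443, "rx": 0, "ry": -1.5708, "rz": 0, "jaw": 1}
    - {"tx": 0.1019, "ty": 0, "tz": 0.1443, "rx": 0, "ry": -1.5708, "rz": 0, "jaw": 1}
    - {"tx": 0.1019, "ty": 0, "tz": 0.1443, "rx": 0, "ry": -1.5708, "rz": 0, "jaw": 1}

```text
time: 9.4
position: [0.4676, 0.3191, 0.0862]
tool_rot: [1.753, 1.765, -0.735]
ft_force: [1.2, -1.0, 0.5]
grip_width: 1.002
```

```bash
python3 - <<'E'
from h import *
st()
cv2.imwrite("pics/wr8.png",get_image("wrist")[:,:,::-1]);ci=camera_info("wrist")
cv2.imwrite("pics/sc8.png",get_image("scene")[:,:,::-1])
# predicted corners of jar: base at y=.298, top face z .058
for X in([.441,.298,.058],[.499,.298,.058],[.441,.298,0],[.499,.298,0],[.441,.216,.058],[.499,.216,.058]): print(X,np.round(proj(ci,X),1))
A=ori(0,-np.pi/4)
plan([([.47,.263,.034],A)],False)
E
```

```text
t 9.4 q [-0.905  0.705 -0.033  1.397  0.458  1.71  -1.027] G [0.4676 0.3326 0.0996] dp(mm) [-2.4  1.6 -4.3] dR(deg) [-0.18  0.32  0.23] F [ 1.2 -1.   0.5] grip 1.002
[0.441, 0.298, 0.058] [270.7 221.4]
[0.499, 0.298, 0.058] [370.  221.6]
[0.441, 0.298, 0] [276.3 141.4]
[0.499, 0.298, 0] [364.2 141.5]
[0.441, 0.216, 0.058] [282.9 264.9]
[0.499, 0.216, 0.058] [356.7 265. ]
{'tx': 0.0014, 'ty': -0.0, 'tz': 0.0976, 'rx': 0.0, 'ry': 0.0, 'rz': -0.0} deg 0 mm 98
```

View pics/wr8.png

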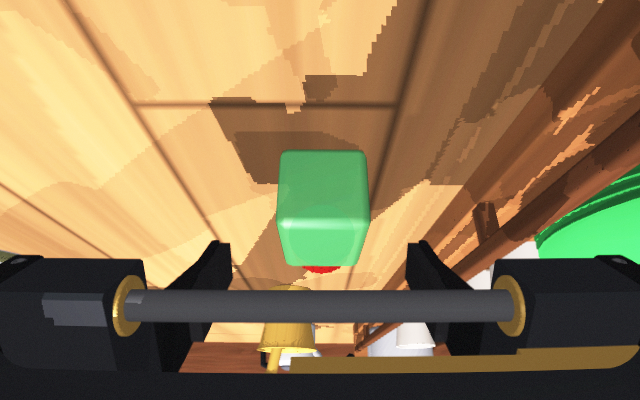

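View pics/sc8.png

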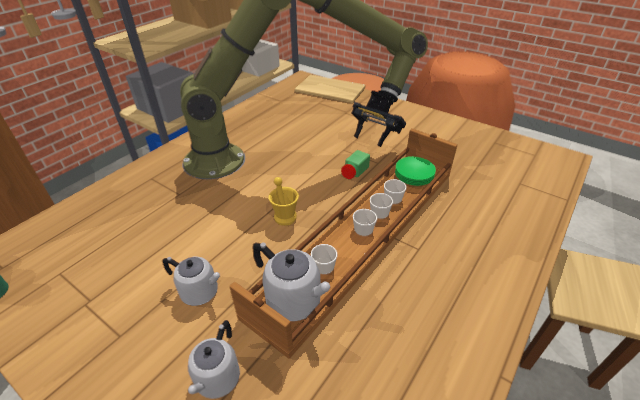

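Request:
carry_out:
  commands:
    - {"tx": 0.0014, "ty": 0, "tz": 0.04, "rx": 0, "ry": 0, "rz": 0, "jaw": 1}
    - {"tx": 0.0014, "ty": 0, "tz": 0.075, "rx": 0, "ry": 0, "rz": 0, "jaw": 1}
    - {"tx": 0.0014, "ty": 0, "tz": 0.0976, "rx": 0, "ry": 0, "rz": 0, "jaw": 1}
    - {"tx": 0.0014, "ty": 0, "tz": 0.0976, "rx": 0, "ry": 0, "rz": 0, "jaw": 1}
    - {"tx": 0.0014, "ty": 0, "tz": 0.0976, "rx": 0, "ry": 0, "rz": 0, "jaw": 1}

```text
time: 10.12
position: [0.4711, 0.2501, 0.0221]
tool_rot: [1.763, 1.76, -0.724]
ft_force: [-0.1, -0.4, 0.8]
grip_width: 0.998
```

```bash
python3 - <<'E'
from h import *
A=ori(0,-np.pi/4)
plan([([.47,.263,.034],A)])
st()
cv2.imwrite("pics/wr9.png",get_image("wrist")[:,:,::-1])
E
```

```text
{'tx': 0.0014, 'ty': -0.0, 'tz': 0.0976, 'rx': 0.0, 'ry': 0.0, 'rz': -0.0} deg 0 mm 98
t 10.125 q [-0.851  0.69  -0.017  1.571  0.485  1.535 -1.054] G [0.4711 0.2635 0.0356] dp(mm) [1.1 0.6 1.5] dR(deg) [ 0.2  -0.14 -0.06] F [-0.1 -0.4  0.8] grip 0.998
```

View pics/wr9.png

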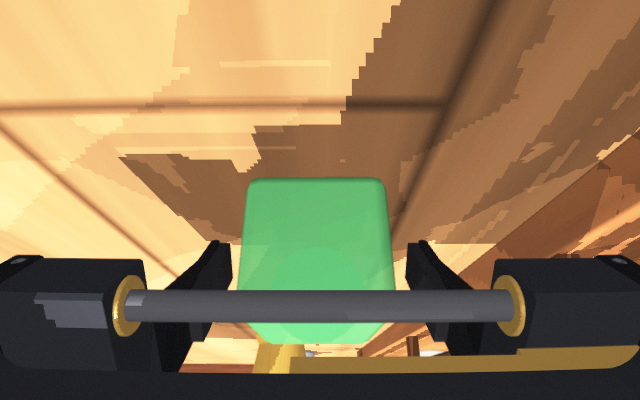

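Centred between the fingers. I'll close, lift, and check.

Request:
carry_out:
  commands:
    - {"tx": 0, "ty": 0, "tz": 0, "rx": 0, "ry": 0, "rz": 0, "jaw": 0}
    - {"tx": 0, "ty": 0, "tz": 0, "rx": 0, "ry": 0, "rz": 0, "jaw": 0}
    - {"tx": 0, "ty": 0, "tz": 0, "rx": 0, "ry": 0, "rz": 0, "jaw": 0}
    - {"tx": 0, "ty": 0, "tz": 0, "rx": 0, "ry": 0, "rz": 0, "jaw": 0}
    - {"tx": 0, "ty": 0, "tz": 0, "rx": 0, "ry": 0, "rz": 0, "jaw": 0}
  grip_force: 30

```text
time: 10.8
position: [0.4701, 0.2496, 0.0202]
tool_rot: [1.76, 1.76, -0.729]
ft_force: [0.0, -0.1, 0.3]
grip_width: 0.664
```

```bash
python3 - <<'E'
from h import *
st()
A=ori(0,-np.pi/4)
plan([([.47,.263,.08],A),([.47,.263,.18],A)])
E
```

```text
t 10.8 q [-0.852  0.694 -0.017  1.572  0.485  1.535 -1.055] G [0.4701 0.263  0.0336] dp(mm) [ 0.1  0.1 -0.4] dR(deg) [ 0.   -0.    0.02] F [ 0.  -0.1  0.3] grip 0.664
{'tx': -0.0325, 'ty': 0.0, 'tz': -0.0326, 'rx': 0.0, 'ry': 0.0, 'rz': -0.0} deg 0 mm 46
{'tx': -0.1032, 'ty': 0.0, 'tz': -0.1033, 'rx': 0.0, 'ry': 0.0, 'rz': -0.0} deg 0 mm 146
```

Request:
carry_out:
  commands:
    - {"tx": -0.012, "ty": 0, "tz": -0.012, "rx": 0, "ry": 0, "rz": 0, "jaw": 0}
    - {"tx": -0.0325, "ty": 0, "tz": -0.0326, "rx": 0, "ry": 0, "rz": 0, "jaw": 0}
    - {"tx": -0.07, "ty": 0, "tz": -0.07, "rx": 0, "ry": 0, "rz": 0, "jaw": 0}
    - {"tx": -0.1032, "ty": 0, "tz": -0.1033, "rx": 0, "ry": 0, "rz": 0, "jaw": 0}
    - {"tx": -0.1032, "ty": 0, "tz": -0.1033, "rx": 0, "ry": 0, "rz": 0, "jaw": 0}
  grip_force: 30

```text
time: 11.42
position: [0.4717, 0.2509, 0.1707]
tool_rot: [1.765, 1.76, -0.718]
ft_force: [-0.3, -0.3, -3.8]
grip_width: 0.669
```

```bash
python3 - <<'E'
from h import *
st()
cv2.imwrite("pics/sd9.png",get_image("side")[:,:,::-1])
B=ori(0,np.pi/4)
plan([([.47,.23,.18],B)])
E
```

```text
t 11.425 q [-0.854  0.517 -0.014  1.504  0.489  1.743 -0.944] G [0.4716 0.2643 0.1842] dp(mm) [1.7 1.3 4.1] dR(deg) [ 0.36 -0.36 -0.03] F [-0.3 -0.3 -3.8] grip 0.669
{'tx': -0.0043, 'ty': -0.0, 'tz': 0.0044, 'rx': 0.0, 'ry': 1.5708, 'rz': -0.0} deg 90 mm 6
```

View pics/sd9.png

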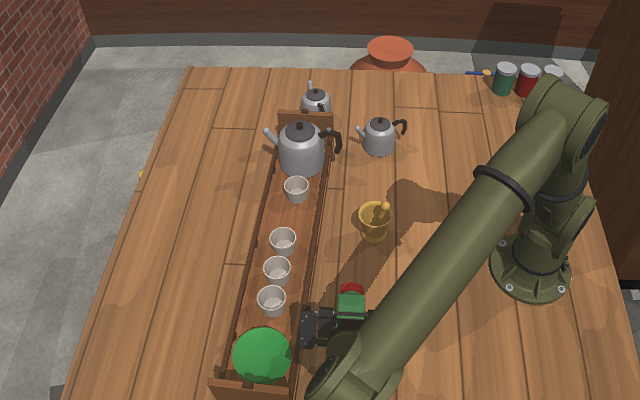

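Request:
carry_out:
  commands:
    - {"tx": -0.0043, "ty": 0, "tz": 0.0044, "rx": 0, "ry": 1.5708, "rz": 0, "jaw": 0}
    - {"tx": -0.0043, "ty": 0, "tz": 0.0044, "rx": 0, "ry": 1.5708, "rz": 0, "jaw": 0}
    - {"tx": -0.0043, "ty": 0, "tz": 0.0044, "rx": 0, "ry": 1.5708, "rz": 0, "jaw": 0}
    - {"tx": -0.0043, "ty": 0, "tz": 0.0044, "rx": 0, "ry": 1.5708, "rz": 0, "jaw": 0}
    - {"tx": -0.0043, "ty": 0, "tz": 0.0044, "rx": 0, "ry": 1.5708, "rz": 0, "jaw": 0}
    - {"tx": -0.0043, "ty": 0, "tz": 0.0044, "rx": 0, "ry": 1.5708, "rz": 0, "jaw": 0}
    - {"tx": -0.0043, "ty": 0, "tz": 0.0044, "rx": 0, "ry": 1.5708, "rz": 0, "jaw": 0}
    - {"tx": -0.0043, "ty": 0, "tz": 0.0044, "rx": 0, "ry": 1.5708, "rz": 0, "jaw": 0}
    - {"tx": -0.0043, "ty": 0, "tz": 0.0044, "rx": 0, "ry": 1.5708, "rz": 0, "jaw": 0}
    - {"tx": -0.0043, "ty": 0, "tz": 0.0044, "rx": 0, "ry": 1.5708, "rz": 0, "jaw": 0}
    - {"tx": -0.0043, "ty": 0, "tz": 0.0044, "rx": 0, "ry": 1.5708, "rz": 0, "jaw": 0}
  grip_force: 30

```text
time: 12.85
position: [0.4694, 0.2439, 0.1657]
tool_rot: [-1.759, -1.762, -0.726]
ft_force: [0.1, 0.8, -2.4]
grip_width: 0.665
```

```bash
python3 - <<'E'
from h import *
st()
cv2.imwrite("pics/wr10.png",get_image("wrist")[:,:,::-1])
cv2.imwrite("pics/sc10.png",get_image("scene")[:,:,::-1])
B=ori(0,np.pi/4)
plan([([.47,.23,.12],B),([.47,.23,.08],B)])
E
```

```text
t 12.85 q [-0.204  0.093  0.191  2.076 -0.899  1.162  0.446] G [0.4694 0.2305 0.1791] dp(mm) [-0.6  0.5 -0.8] dR(deg) [-0.09  0.06  0.1 ] F [ 0.1  0.8 -2.4] grip 0.665
{'tx': -0.0424, 'ty': 0.0, 'tz': 0.0424, 'rx': 0.0, 'ry': 0.0, 'rz': 0.0} deg 0 mm 60
{'tx': -0.0707, 'ty': 0.0, 'tz': 0.0707, 'rx': 0.0, 'ry': 0.0, 'rz': 0.0} deg 0 mm 100
```

View pics/wr10.png

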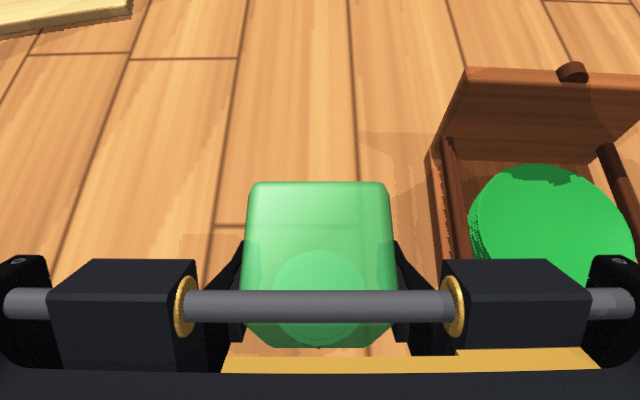

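View pics/sc10.png

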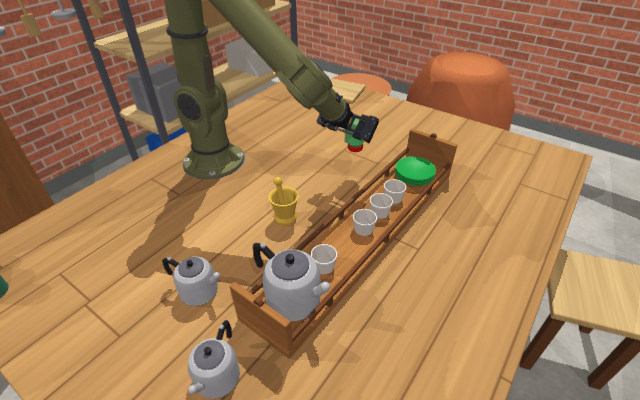

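Request:
carry_out:
  commands:
    - {"tx": -0.0424, "ty": 0, "tz": 0.0424, "rx": 0, "ry": 0, "rz": 0, "jaw": 0}
    - {"tx": -0.06, "ty": 0, "tz": 0.06, "rx": 0, "ry": 0, "rz": 0, "jaw": 0}
    - {"tx": -0.0707, "ty": 0, "tz": 0.0707, "rx": 0, "ry": 0, "rz": 0, "jaw": 0}
    - {"tx": -0.0721, "ty": 0, "tz": 0.0721, "rx": 0, "ry": 0, "rz": 0, "jaw": 0}
    - {"tx": -0.0728, "ty": 0, "tz": 0.0728, "rx": 0, "ry": 0, "rz": 0, "jaw": 0}
    - {"tx": -0.0728, "ty": 0, "tz": 0.0728, "rx": 0, "ry": 0, "rz": 0, "jaw": 0}
  grip_force: 30

```text
time: 13.7
position: [0.4709, 0.2435, 0.0644]
tool_rot: [-1.76, -1.761, -0.731]
ft_force: [0.4, 1.0, -2.5]
grip_width: 0.662
```

```bash
python3 - <<'E'
from h import *
B=ori(0,np.pi/4)
json.dump(dict(p=[.47,.23+.01344,.18-.0728*1.41421-.01344],r=B.as_rotvec().tolist()),open('cmd.json','w'))
st()
E
```

```text
t 13.7 q [-0.186  0.263  0.181  2.138 -1.025  1.046  0.672] G [0.4709 0.23   0.0778] dp(mm) [0.9 0.  0.8] dR(deg) [ 0.02 -0.13  0.  ] F [ 0.4  1.  -2.5] grip 0.662
```

Request:
carry_out:
  commands:
    - {"tx": -0.0007, "ty": 0, "tz": 0.0007, "rx": 0, "ry": 0, "rz": 0, "jaw": 0}
    - {"tx": -0.0012, "ty": 0, "tz": 0.0012, "rx": 0, "ry": 0, "rz": 0, "jaw": 0}
    - {"tx": -0.0012, "ty": 0, "tz": 0.0012, "rx": 0, "ry": 0, "rz": 0, "jaw": 0}
  grip_force: 30

```text
time: 14.08
position: [0.4703, 0.2434, 0.0618]
tool_rot: [-1.76, -1.76, -0.73]
ft_force: [0.6, -0.8, -2.4]
grip_width: 0.661
```

Request:
carry_out:
  commands:
    - {"tx": -0.0005, "ty": 0, "tz": 0.0005, "rx": 0, "ry": 0, "rz": 0, "jaw": 0}
    - {"tx": -0.0007, "ty": 0, "tz": 0.0007, "rx": 0, "ry": 0, "rz": 0, "jaw": 0}
    - {"tx": -0.0007, "ty": 0, "tz": 0.0007, "rx": 0, "ry": 0, "rz": 0, "jaw": 0}
  grip_force: 30

```text
time: 14.45
position: [0.4703, 0.2433, 0.0618]
tool_rot: [-1.759, -1.759, -0.731]
ft_force: [-3.3, -2.9, 6.1]
grip_width: 0.668
```

Request:
carry_out:
  commands:
    - {"tx": 0, "ty": 0, "tz": 0, "rx": 0, "ry": 0, "rz": 0, "jaw": 1}
    - {"tx": 0, "ty": 0, "tz": 0, "rx": 0, "ry": 0, "rz": 0, "jaw": 1}
    - {"tx": 0, "ty": 0, "tz": 0, "rx": 0, "ry": 0, "rz": 0, "jaw": 1}
    - {"tx": 0, "ty": 0, "tz": 0, "rx": 0, "ry": 0, "rz": 0, "jaw": 1}
    - {"tx": 0, "ty": 0, "tz": 0, "rx": 0, "ry": 0, "rz": 0, "jaw": 1}

```text
time: 15.08
position: [0.47, 0.2434, 0.0605]
tool_rot: [-1.76, -1.76, -0.729]
ft_force: [0.2, 0.7, -0.6]
grip_width: 0.99
```

```bash
python3 - <<'E'
from h import *
B=ori(0,np.pi/4)
p,_=load();d=.0019*1.41421
json.dump(dict(p=[p[0],p[1],p[2]-d],r=B.as_rotvec().tolist()),open('cmd.json','w'))
st()
cv2.imwrite("pics/wr11.png",get_image("wrist")[:,:,::-1]);im=get_image("scene")[:,:,::-1]
crop("pics/sc11.png",im,290,80,420,200,6)
E
```

```text
t 15.075 q [-0.185  0.269  0.18   2.14  -1.028  1.043  0.679] G [0.47   0.2299 0.074 ] dp(mm) [ 0.  -0.1 -0.4] dR(deg) [-0.  0.  0.] F [ 0.2  0.7 -0.6] grip 0.99
```

View pics/wr11.png

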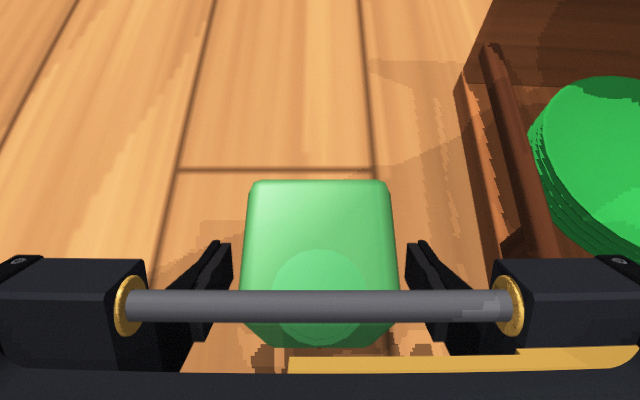

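View pics/sc11.png

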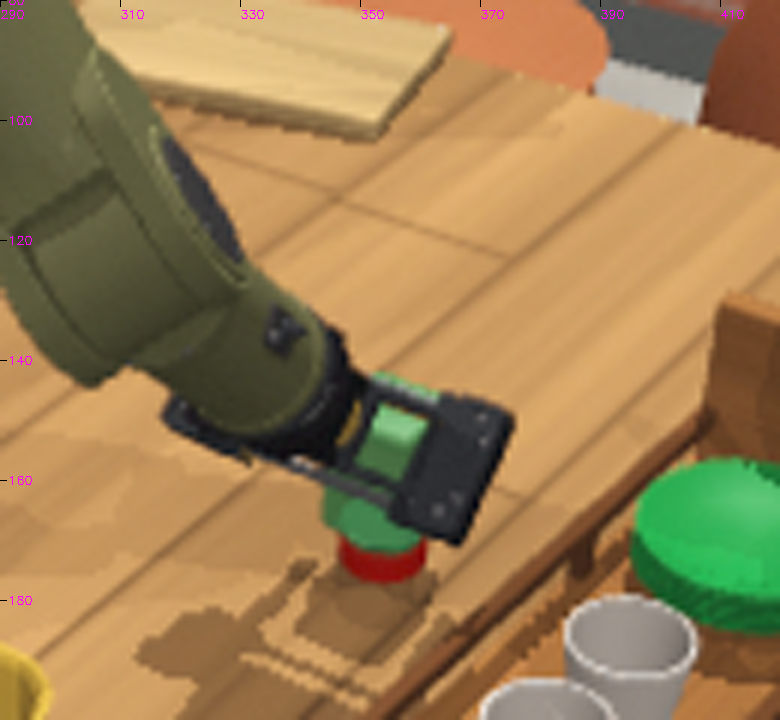

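Request:
carry_out:
  commands:
    - {"tx": 0, "ty": 0, "tz": -0.01, "rx": 0, "ry": 0, "rz": 0, "jaw": 1}
    - {"tx": 0, "ty": 0, "tz": -0.02, "rx": 0, "ry": 0, "rz": 0, "jaw": 1}
    - {"tx": 0, "ty": 0, "tz": -0.02, "rx": 0, "ry": 0, "rz": 0, "jaw": 1}
    - {"tx": 0, "ty": 0, "tz": -0.02, "rx": 0, "ry": 0, "rz": 0, "jaw": 1}
    - {"tx": 0, "ty": 0, "tz": -0.02, "rx": 0, "ry": 0, "rz": 0, "jaw": 1}
    - {"tx": 0, "ty": 0, "tz": -0.02, "rx": 0, "ry": 0, "rz": 0, "jaw": 1}
    - {"tx": 0, "ty": 0, "tz": -0.02, "rx": 0, "ry": 0, "rz": 0, "jaw": 1}
    - {"tx": 0, "ty": 0, "tz": -0.02, "rx": 0, "ry": 0, "rz": 0, "jaw": 1}
    - {"tx": 0, "ty": 0, "tz": -0.02, "rx": 0, "ry": 0, "rz": 0, "jaw": 1}
    - {"tx": 0, "ty": 0, "tz": -0.02, "rx": 0, "ry": 0, "rz": 0, "jaw": 1}
    - {"tx": 0, "ty": 0, "tz": -0.02, "rx": 0, "ry": 0, "rz": 0, "jaw": 1}
    - {"tx": 0, "ty": 0, "tz": -0.02, "rx": 0, "ry": 0, "rz": 0, "jaw": 1}

```text
time: 16.68
position: [0.47, 0.2292, 0.0747]
tool_rot: [-1.76, -1.76, -0.729]
ft_force: [0.1, 0.5, 0.7]
grip_width: 1.003
```

Request:
carry_out:
  commands:
    - {"tx": 0, "ty": 0, "tz": 0, "rx": 0, "ry": 0, "rz": 0, "jaw": 1}
    - {"tx": 0, "ty": 0, "tz": 0, "rx": 0, "ry": 0, "rz": 0, "jaw": 1}
    - {"tx": 0, "ty": 0, "tz": 0, "rx": 0, "ry": 0, "rz": 0, "jaw": 1}
    - {"tx": 0, "ty": 0, "tz": 0, "rx": 0, "ry": 0, "rz": 0, "jaw": 1}
    - {"tx": 0, "ty": 0, "tz": 0, "rx": 0, "ry": 0, "rz": 0, "jaw": 1}
    - {"tx": 0, "ty": 0, "tz": 0, "rx": 0, "ry": 0, "rz": 0, "jaw": 1}
    - {"tx": 0, "ty": 0, "tz": 0, "rx": 0, "ry": 0, "rz": 0, "jaw": 1}
    - {"tx": 0, "ty": 0, "tz": 0, "rx": 0, "ry": 0, "rz": 0, "jaw": 1}

```text
time: 17.68
position: [0.4701, 0.2292, 0.0747]
tool_rot: [-1.76, -1.76, -0.729]
ft_force: [0.7, -1.0, -0.6]
grip_width: 0.998
```

```bash
python3 - <<'E'
from h import *
st()
cv2.imwrite("pics/wr12.png",get_image("wrist")[:,:,::-1])
E
```

```text
t 17.675 q [-0.171  0.244  0.197  2.133 -0.997  1.077  0.662] G [0.4701 0.2158 0.0881] dp(mm) [  0.1 -14.2  13.8] dR(deg) [-0. -0.  0.] F [ 0.7 -1.  -0.6] grip 0.998
```

View pics/wr12.png

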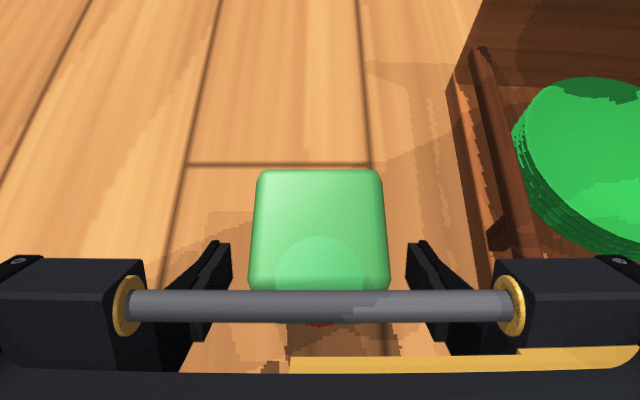

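Request:
carry_out:
  commands:
    - {"tx": 0, "ty": 0, "tz": 0.012, "rx": 0, "ry": 0, "rz": 0, "jaw": 1}
    - {"tx": 0, "ty": 0, "tz": 0.02, "rx": 0, "ry": 0, "rz": 0, "jaw": 1}
    - {"tx": 0, "ty": 0, "tz": 0.02, "rx": 0, "ry": 0, "rz": 0, "jaw": 1}
    - {"tx": 0, "ty": 0, "tz": 0.02, "rx": 0, "ry": 0, "rz": 0, "jaw": 0}
    - {"tx": 0, "ty": 0, "tz": 0.02, "rx": 0, "ry": 0, "rz": 0, "jaw": 0}
    - {"tx": 0, "ty": 0, "tz": 0.02, "rx": 0, "ry": 0, "rz": 0, "jaw": 0}
    - {"tx": 0, "ty": 0, "tz": 0.02, "rx": 0, "ry": 0, "rz": 0, "jaw": 0}
    - {"tx": 0, "ty": 0, "tz": 0.02, "rx": 0, "ry": 0, "rz": 0, "jaw": 0}
  grip_force: 30

```text
time: 18.73
position: [0.4703, 0.2432, 0.0607]
tool_rot: [-1.76, -1.76, -0.729]
ft_force: [-0.3, -0.8, 1.3]
grip_width: 0.664
```

```bash
python3 - <<'E'
from h import *
st()
B=ori(0,np.pi/4)
plan([([.47,.23,.18],B)])
E
```

```text
t 18.725 q [-0.185  0.269  0.18   2.139 -1.028  1.043  0.679] G [0.4703 0.2298 0.0741] dp(mm) [ 0.3 -0.2 -0.2] dR(deg) [-0.   -0.02 -0.01] F [-0.3 -0.8  1.3] grip 0.664
{'tx': 0.0747, 'ty': 0.0, 'tz': -0.0747, 'rx': 0.0, 'ry': 0.0, 'rz': 0.0} deg 0 mm 106
```

Request:
carry_out:
  commands:
    - {"tx": 0.01, "ty": 0, "tz": -0.01, "rx": 0, "ry": 0, "rz": 0, "jaw": 0}
    - {"tx": 0.035, "ty": 0, "tz": -0.035, "rx": 0, "ry": 0, "rz": 0, "jaw": 0}
    - {"tx": 0.0747, "ty": 0, "tz": -0.0747, "rx": 0, "ry": 0, "rz": 0, "jaw": 0}
    - {"tx": 0.0747, "ty": 0, "tz": -0.0747, "rx": 0, "ry": 0, "rz": 0, "jaw": 0}
    - {"tx": 0.0747, "ty": 0, "tz": -0.0747, "rx": 0, "ry": 0, "rz": 0, "jaw": 0}
  grip_force: 30

```text
time: 19.35
position: [0.4694, 0.2431, 0.1658]
tool_rot: [-1.76, -1.761, -0.728]
ft_force: [-0.9, 0.2, -3.4]
grip_width: 0.662
```

```bash
python3 - <<'E'
from h import *
st()
plan([([.47,.263,.18],ori(0,-np.pi/4))])
E
```

```text
t 19.35 q [-0.21   0.092  0.198  2.078 -0.9    1.162  0.448] G [0.4694 0.2297 0.1793] dp(mm) [-0.6 -0.3 -0.7] dR(deg) [-0.06  0.01  0.04] F [-0.9  0.2 -3.4] grip 0.662
{'tx': 0.0043, 'ty': -0.0, 'tz': 0.0043, 'rx': 0.0, 'ry': -1.5708, 'rz': 0.0} deg 90 mm 6
```

Request:
carry_out:
  commands:
    - {"tx": 0.0043, "ty": 0, "tz": 0.0043, "rx": 0, "ry": -1.5708, "rz": 0, "jaw": 0}
    - {"tx": 0.0043, "ty": 0, "tz": 0.0043, "rx": 0, "ry": -1.5708, "rz": 0, "jaw": 0}
    - {"tx": 0.0043, "ty": 0, "tz": 0.0043, "rx": 0, "ry": -1.5708, "rz": 0, "jaw": 0}
    - {"tx": 0.0043, "ty": 0, "tz": 0.0043, "rx": 0, "ry": -1.5708, "rz": 0, "jaw": 0}
    - {"tx": 0.0043, "ty": 0, "tz": 0.0043, "rx": 0, "ry": -1.5708, "rz": 0, "jaw": 0}
    - {"tx": 0.0043, "ty": 0, "tz": 0.0043, "rx": 0, "ry": -1.5708, "rz": 0, "jaw": 0}
    - {"tx": 0.0043, "ty": 0, "tz": 0.0043, "rx": 0, "ry": -1.5708, "rz": 0, "jaw": 0}
    - {"tx": 0.0043, "ty": 0, "tz": 0.0043, "rx": 0, "ry": -1.5708, "rz": 0, "jaw": 0}
    - {"tx": 0.0043, "ty": 0, "tz": 0.0043, "rx": 0, "ry": -1.5708, "rz": 0, "jaw": 0}
    - {"tx": 0.0043, "ty": 0, "tz": 0.0043, "rx": 0, "ry": -1.5708, "rz": 0, "jaw": 0}
    - {"tx": 0.0043, "ty": 0, "tz": 0.0043, "rx": 0, "ry": -1.5708, "rz": 0, "jaw": 0}
  grip_force: 30

```text
time: 20.72
position: [0.4701, 0.2486, 0.1657]
tool_rot: [1.761, 1.76, -0.73]
ft_force: [0.5, 0.1, -2.4]
grip_width: 0.666
```

```bash
python3 - <<'E'
from h import *
st()
A=ori(0,-np.pi/4)
plan([([.47,.263,.10],A),([.47,.263,.06],A),([.47,.263,.042],A),([.47,.263,.037],A)])
E
```

```text
t 20.725 q [-0.825  0.524 -0.051  1.508  0.501  1.747 -0.955] G [0.4701 0.262  0.1792] dp(mm) [ 0.1 -0.9 -0.8] dR(deg) [ 0.01  0.05 -0.07] F [ 0.5  0.1 -2.4] grip 0.666
{'tx': 0.0566, 'ty': -0.0, 'tz': 0.0565, 'rx': 0.0, 'ry': 0.0, 'rz': -0.0} deg 0 mm 80
{'tx': 0.0849, 'ty': -0.0, 'tz': 0.0848, 'rx': 0.0, 'ry': 0.0, 'rz': -0.0} deg 0 mm 120
{'tx': 0.0976, 'ty': -0.0, 'tz': 0.0975, 'rx': 0.0, 'ry': 0.0, 'rz': -0.0} deg 0 mm 138
{'tx': 0.1011, 'ty': -0.0, 'tz': 0.1011, 'rx': 0.0, 'ry': 0.0, 'rz': -0.0} deg 0 mm 143
```

Request:
carry_out:
  commands:
    - {"tx": 0.04, "ty": 0, "tz": 0.04, "rx": 0, "ry": 0, "rz": 0, "jaw": 0}
    - {"tx": 0.07, "ty": 0, "tz": 0.07, "rx": 0, "ry": 0, "rz": 0, "jaw": 0}
    - {"tx": 0.0849, "ty": 0, "tz": 0.0848, "rx": 0, "ry": 0, "rz": 0, "jaw": 0}
    - {"tx": 0.0976, "ty": 0, "tz": 0.0975, "rx": 0, "ry": 0, "rz": 0, "jaw": 0}
    - {"tx": 0.1, "ty": 0, "tz": 0.1, "rx": 0, "ry": 0, "rz": 0, "jaw": 0}
    - {"tx": 0.1011, "ty": 0, "tz": 0.1011, "rx": 0, "ry": 0, "rz": 0, "jaw": 0}
    - {"tx": 0.1011, "ty": 0, "tz": 0.1011, "rx": 0, "ry": 0, "rz": 0, "jaw": 0}
  grip_force: 30

```text
time: 21.6
position: [0.4706, 0.25, 0.0241]
tool_rot: [1.761, 1.76, -0.727]
ft_force: [-0.7, 0.4, -2.5]
grip_width: 0.664
```

Request:
carry_out:
  commands:
    - {"tx": 0.0007, "ty": 0, "tz": 0.0007, "rx": 0, "ry": 0, "rz": 0, "jaw": 0}
    - {"tx": 0.0012, "ty": 0, "tz": 0.0012, "rx": 0, "ry": 0, "rz": 0, "jaw": 0}
    - {"tx": 0.0012, "ty": 0, "tz": 0.0012, "rx": 0, "ry": 0, "rz": 0, "jaw": 0}
  grip_force: 30

```text
time: 21.98
position: [0.4701, 0.2494, 0.0216]
tool_rot: [1.76, 1.76, -0.729]
ft_force: [-0.4, -0.2, -3.3]
grip_width: 0.665
```

Request:
carry_out:
  commands:
    - {"tx": 0.0005, "ty": 0, "tz": 0.0005, "rx": 0, "ry": 0, "rz": 0, "jaw": 0}
    - {"tx": 0.001, "ty": 0, "tz": 0.001, "rx": 0, "ry": 0, "rz": 0, "jaw": 0}
    - {"tx": 0.0012, "ty": 0, "tz": 0.0012, "rx": 0, "ry": 0, "rz": 0, "jaw": 0}
    - {"tx": 0.0012, "ty": 0, "tz": 0.0012, "rx": 0, "ry": 0, "rz": 0, "jaw": 0}
  grip_force: 30

```text
time: 22.48
position: [0.47, 0.2494, 0.0203]
tool_rot: [1.76, 1.759, -0.729]
ft_force: [-0.3, 0.4, 2.6]
grip_width: 0.662
```

Request:
carry_out:
  commands:
    - {"tx": 0, "ty": 0, "tz": 0, "rx": 0, "ry": 0, "rz": 0, "jaw": 1}
    - {"tx": 0, "ty": 0, "tz": 0, "rx": 0, "ry": 0, "rz": 0, "jaw": 1}
    - {"tx": 0, "ty": 0, "tz": 0, "rx": 0, "ry": 0, "rz": 0, "jaw": 1}
    - {"tx": 0, "ty": 0, "tz": 0, "rx": 0, "ry": 0, "rz": 0, "jaw": 1}
    - {"tx": 0, "ty": 0, "tz": -0.03, "rx": 0, "ry": 0, "rz": 0, "jaw": 1}
    - {"tx": 0, "ty": 0, "tz": -0.085, "rx": 0, "ry": 0, "rz": 0, "jaw": 1}
    - {"tx": 0, "ty": 0, "tz": -0.12, "rx": 0, "ry": 0, "rz": 0, "jaw": 1}

```text
time: 23.35
position: [0.47, 0.3363, 0.1063]
tool_rot: [1.76, 1.762, -0.726]
ft_force: [1.0, 1.2, -0.2]
grip_width: 1.006
```

```bash
python3 - <<'E'
from h import *
A=ori(0,-np.pi/4);B=ori(0,np.pi/4)
p,_=load();p=p+A.apply([.0024,0,.0024-.12])
json.dump(dict(p=p.tolist(),r=A.as_rotvec().tolist()),open('cmd.json','w'))
st()
cv2.imwrite("pics/sc13.png",get_image("scene")[:,:,::-1])
g=np.array([.47,.231,.0345])
plan([([.47,.24,.16],ori(0,0)),(g-.1*B.apply([0,0,1]),B)])
E
```

```text
t 23.35 q [-0.892  0.709 -0.071  1.343  0.472  1.761 -1.034] G [0.47   0.3497 0.1197] dp(mm) [0.  1.9 1.2] dR(deg) [ 0.11 -0.04  0.06] F [ 1.   1.2 -0.2] grip 1.006
{'tx': -0.0922, 'ty': 0.0, 'tz': 0.0413, 'rx': -0.0, 'ry': 0.7854, 'rz': -0.0} deg 45 mm 101
{'tx': -0.1042, 'ty': 0.0, 'tz': 0.123, 'rx': -0.0, 'ry': 1.5708, 'rz': -0.0} deg 90 mm 161
```

View pics/sc13.png

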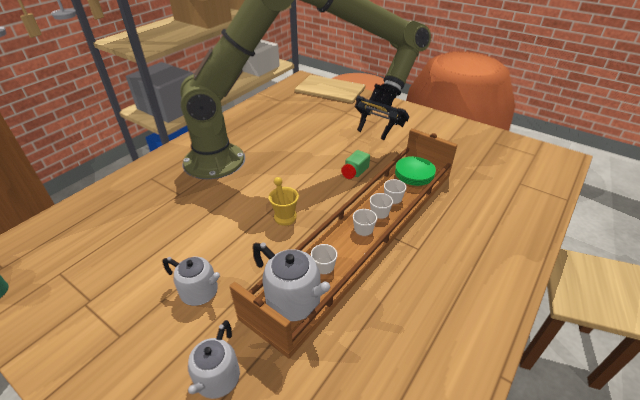

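Request:
carry_out:
  commands:
    - {"tx": -0.0922, "ty": 0, "tz": 0.0413, "rx": 0, "ry": 0.7854, "rz": 0, "jaw": 1}
    - {"tx": -0.0922, "ty": 0, "tz": 0.0413, "rx": 0, "ry": 0.7854, "rz": 0, "jaw": 1}
    - {"tx": -0.0922, "ty": 0, "tz": 0.0413, "rx": 0, "ry": 0.7854, "rz": 0, "jaw": 1}
    - {"tx": -0.0922, "ty": 0, "tz": 0.0413, "rx": 0, "ry": 0.7854, "rz": 0, "jaw": 1}
    - {"tx": -0.0922, "ty": 0, "tz": 0.0413, "rx": 0, "ry": 0.7854, "rz": 0, "jaw": 1}
    - {"tx": -0.1042, "ty": 0, "tz": 0.123, "rx": 0, "ry": 1.5708, "rz": 0, "jaw": 1}
    - {"tx": -0.1042, "ty": 0, "tz": 0.123, "rx": 0, "ry": 1.5708, "rz": 0, "jaw": 1}
    - {"tx": -0.1042, "ty": 0, "tz": 0.123, "rx": 0, "ry": 1.5708, "rz": 0, "jaw": 1}
    - {"tx": -0.1042, "ty": 0, "tz": 0.123, "rx": 0, "ry": 1.5708, "rz": 0, "jaw": 1}
    - {"tx": -0.1042, "ty": 0, "tz": 0.123, "rx": 0, "ry": 1.5708, "rz": 0, "jaw": 1}
    - {"tx": -0.1042, "ty": 0, "tz": 0.123, "rx": 0, "ry": 1.5708, "rz": 0, "jaw": 1}
    - {"tx": -0.1042, "ty": 0, "tz": 0.123, "rx": 0, "ry": 1.5708, "rz": 0, "jaw": 1}

```text
time: 24.9
position: [0.4696, 0.1753, 0.0913]
tool_rot: [-1.757, -1.763, -0.725]
ft_force: [-0.2, 0.7, 0.5]
grip_width: 0.997
```

```bash
python3 - <<'E'
from h import *
st()
cv2.imwrite("pics/wr14.png",get_image("wrist")[:,:,::-1]);ci=camera_info("wrist")
for X in([.441,.299,.058],[.499,.299,.058]): print(X,np.round(proj(ci,X),1))
plan([([.47,.231,.0345],ori(0,np.pi/4))])
E
```

```text
t 24.9 q [ 0.014  0.226  0.119  2.106 -0.904  1.153  0.668] G [0.4697 0.1619 0.1047] dp(mm) [-0.4  1.6 -0.5] dR(deg) [-0.07  0.07  0.22] F [-0.2  0.7  0.5] grip 0.997
[0.441, 0.299, 0.058] [280. 114.]
[0.499, 0.299, 0.058] [358.2 114.2]
{'tx': 0.0, 'ty': 0.0, 'tz': 0.1, 'rx': 0.0, 'ry': -0.0, 'rz': 0.0} deg 0 mm 100
```

View pics/wr14.png

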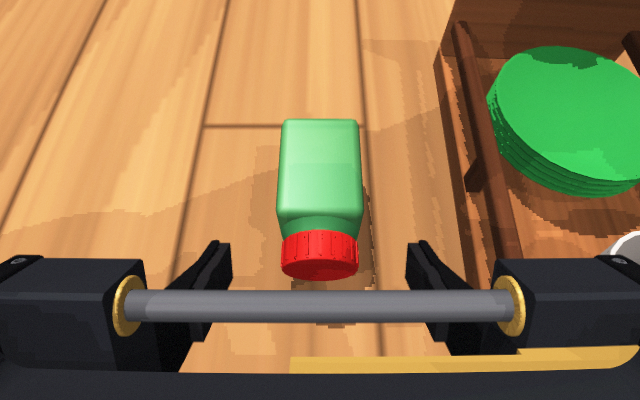

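Request:
carry_out:
  commands:
    - {"tx": 0, "ty": 0, "tz": 0.045, "rx": 0, "ry": 0, "rz": 0, "jaw": 1}
    - {"tx": 0, "ty": 0, "tz": 0.08, "rx": 0, "ry": 0, "rz": 0, "jaw": 1}
    - {"tx": 0, "ty": 0, "tz": 0.1, "rx": 0, "ry": 0, "rz": 0, "jaw": 1}
    - {"tx": 0, "ty": 0, "tz": 0.1, "rx": 0, "ry": 0, "rz": 0, "jaw": 1}
    - {"tx": 0, "ty": 0, "tz": 0.1, "rx": 0, "ry": 0, "rz": 0, "jaw": 0}
    - {"tx": 0, "ty": 0, "tz": 0.1, "rx": 0, "ry": 0, "rz": 0, "jaw": 0}
    - {"tx": 0, "ty": 0, "tz": 0.1, "rx": 0, "ry": 0, "rz": 0, "jaw": 0}
    - {"tx": 0, "ty": 0, "tz": 0.1, "rx": 0, "ry": 0, "rz": 0, "jaw": 0}
    - {"tx": 0, "ty": 0, "tz": 0.1, "rx": 0, "ry": 0, "rz": 0, "jaw": 0}
  grip_force: 30

```text
time: 26.08
position: [0.4704, 0.2439, 0.021]
tool_rot: [-1.761, -1.76, -0.73]
ft_force: [-1.1, -1.7, 3.4]
grip_width: 0.667
```

```bash
python3 - <<'E'
from h import *
st()
plan([([.47,.231,.223],ori(0,np.pi/4))])
E
```

```text
t 26.075 q [-0.057  0.345  0.039  2.145 -1.049  0.972  0.747] G [0.4704 0.2305 0.0345] dp(mm) [ 0.4 -0.5 -0. ] dR(deg) [ 0.01 -0.02 -0.04] F [-1.1 -1.7  3.4] grip 0.667
{'tx': 0.1333, 'ty': -0.0, 'tz': -0.1333, 'rx': 0.0, 'ry': -0.0, 'rz': 0.0} deg 0 mm 189
```

Request:
carry_out:
  commands:
    - {"tx": 0.01, "ty": 0, "tz": -0.01, "rx": 0, "ry": 0, "rz": 0, "jaw": 0}
    - {"tx": 0.035, "ty": 0, "tz": -0.035, "rx": 0, "ry": 0, "rz": 0, "jaw": 0}
    - {"tx": 0.075, "ty": 0, "tz": -0.075, "rx": 0, "ry": 0, "rz": 0, "jaw": 0}
    - {"tx": 0.1333, "ty": 0, "tz": -0.1333, "rx": 0, "ry": 0, "rz": 0, "jaw": 0}
    - {"tx": 0.1333, "ty": 0, "tz": -0.1333, "rx": 0, "ry": 0, "rz": 0, "jaw": 0}
    - {"tx": 0.1333, "ty": 0, "tz": -0.1333, "rx": 0, "ry": 0, "rz": 0, "jaw": 0}
  grip_force: 30

```text
time: 26.82
position: [0.4702, 0.2442, 0.21]
tool_rot: [-1.76, -1.763, -0.731]
ft_force: [-0.1, -0.2, -4.3]
grip_width: 0.667
```

```bash
python3 - <<'E'
from h import *
st()
plan([([.47,.20,.223],ori(0,-np.pi/4))])
E
```

```text
t 26.825 q [-0.088  0.038  0.068  2.032 -0.858  1.211  0.359] G [0.4702 0.2308 0.2234] dp(mm) [ 0.2 -0.2  0.4] dR(deg) [-0.05 -0.16  0.04] F [-0.1 -0.2 -4.3] grip 0.667
{'tx': -0.0409, 'ty': -0.0, 'tz': -0.0409, 'rx': 0.0, 'ry': -1.5708, 'rz': 0.0} deg 90 mm 58
```

Request:
carry_out:
  commands:
    - {"tx": -0.0409, "ty": 0, "tz": -0.0409, "rx": 0, "ry": -1.5708, "rz": 0, "jaw": 0}
    - {"tx": -0.0409, "ty": 0, "tz": -0.0409, "rx": 0, "ry": -1.5708, "rz": 0, "jaw": 0}
    - {"tx": -0.0409, "ty": 0, "tz": -0.0409, "rx": 0, "ry": -1.5708, "rz": 0, "jaw": 0}
    - {"tx": -0.0409, "ty": 0, "tz": -0.0409, "rx": 0, "ry": -1.5708, "rz": 0, "jaw": 0}
    - {"tx": -0.0409, "ty": 0, "tz": -0.0409, "rx": 0, "ry": -1.5708, "rz": 0, "jaw": 0}
    - {"tx": -0.0409, "ty": 0, "tz": -0.0409, "rx": 0, "ry": -1.5708, "rz": 0, "jaw": 0}
    - {"tx": -0.0409, "ty": 0, "tz": -0.0409, "rx": 0, "ry": -1.5708, "rz": 0, "jaw": 0}
    - {"tx": -0.0409, "ty": 0, "tz": -0.0409, "rx": 0, "ry": -1.5708, "rz": 0, "jaw": 0}
    - {"tx": -0.0409, "ty": 0, "tz": -0.0409, "rx": 0, "ry": -1.5708, "rz": 0, "jaw": 0}
    - {"tx": -0.0409, "ty": 0, "tz": -0.0409, "rx": 0, "ry": -1.5708, "rz": 0, "jaw": 0}
    - {"tx": -0.0409, "ty": 0, "tz": -0.0409, "rx": 0, "ry": -1.5708, "rz": 0, "jaw": 0}
  grip_force: 30

```text
time: 28.2
position: [0.4699, 0.1857, 0.2082]
tool_rot: [1.761, 1.76, -0.731]
ft_force: [0.5, -1.1, -2.8]
grip_width: 0.664
```

```bash
python3 - <<'E'
from h import *
st()
plan([(np.r_[.6579,-.1024,.223],ori(YAW,-np.pi/4))])
E
```

```text
t 28.2 q [-0.603  0.411 -0.25   1.592  0.588  1.783 -0.93 ] G [0.4699 0.1991 0.2216] dp(mm) [-0.1 -0.9 -1.4] dR(deg) [-0.01  0.1  -0.05] F [ 0.5 -1.1 -2.8] grip 0.664
{'tx': -0.2138, 'ty': 0.186, 'tz': 0.2137, 'rx': 0.099, 'ry': -0.0, 'rz': 0.099} deg 8 mm 355
```

Request:
carry_out:
  commands:
    - {"tx": -0.2138, "ty": 0.186, "tz": 0.2137, "rx": 0.099, "ry": 0, "rz": 0.099, "jaw": 0}
    - {"tx": -0.2138, "ty": 0.186, "tz": 0.2137, "rx": 0.099, "ry": 0, "rz": 0.099, "jaw": 0}
    - {"tx": -0.2138, "ty": 0.186, "tz": 0.2137, "rx": 0.099, "ry": 0, "rz": 0.099, "jaw": 0}
    - {"tx": -0.2138, "ty": 0.186, "tz": 0.2137, "rx": 0.099, "ry": 0, "rz": 0.099, "jaw": 0}
    - {"tx": -0.2138, "ty": 0.186, "tz": 0.2137, "rx": 0.099, "ry": 0, "rz": 0.099, "jaw": 0}
    - {"tx": -0.2138, "ty": 0.186, "tz": 0.2137, "rx": 0.099, "ry": 0, "rz": 0.099, "jaw": 0}
    - {"tx": -0.2138, "ty": 0.186, "tz": 0.2137, "rx": 0.099, "ry": 0, "rz": 0.099, "jaw": 0}
    - {"tx": -0.2138, "ty": 0.186, "tz": 0.2137, "rx": 0.099, "ry": 0, "rz": 0.099, "jaw": 0}
  grip_force: 30

```text
time: 29.2
position: [0.6554, -0.1159, 0.2095]
tool_rot: [1.9, 1.649, -0.785]
ft_force: [-0.4, 0.7, -2.1]
grip_width: 0.665
```

```bash
python3 - <<'E'
from h import *
st()
cv2.imwrite("pics/wr15.png",get_image("wrist")[:,:,::-1])
cv2.imwrite("pics/sc15.png",get_image("scene")[:,:,::-1])
A=ori(YAW,-np.pi/4)
x=[.6579,-.1024]
plan([(np.r_[x,.14],A),(np.r_[x,.11],A),(np.r_[x,.098],A),(np.r_[x,.096],A)])
E
```

```text
t 29.2 q [-0.214  0.51  -0.035  1.434  0.729  1.564 -0.535] G [ 0.6573 -0.1027  0.223 ] dp(mm) [-0.6 -0.2 -0.1] dR(deg) [ 0.11 -0.02 -0.08] F [-0.4  0.7 -2.1] grip 0.665
{'tx': 0.0587, 'ty': 0.0, 'tz': 0.0587, 'rx': -0.0, 'ry': -0.0, 'rz': -0.0} deg 0 mm 83
{'tx': 0.0799, 'ty': 0.0, 'tz': 0.0799, 'rx': -0.0, 'ry': -0.0, 'rz': -0.0} deg 0 mm 113
{'tx': 0.0884, 'ty': 0.0, 'tz': 0.0884, 'rx': -0.0, 'ry': -0.0, 'rz': -0.0} deg 0 mm 125
{'tx': 0.0898, 'ty': 0.0, 'tz': 0.0898, 'rx': -0.0, 'ry': -0.0, 'rz': -0.0} deg 0 mm 127
```

View pics/wr15.png

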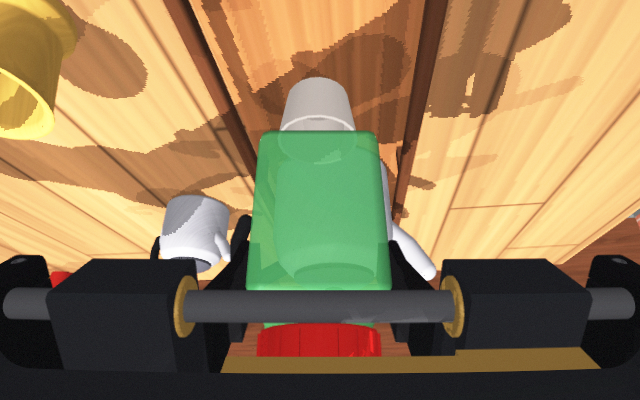

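View pics/sc15.png

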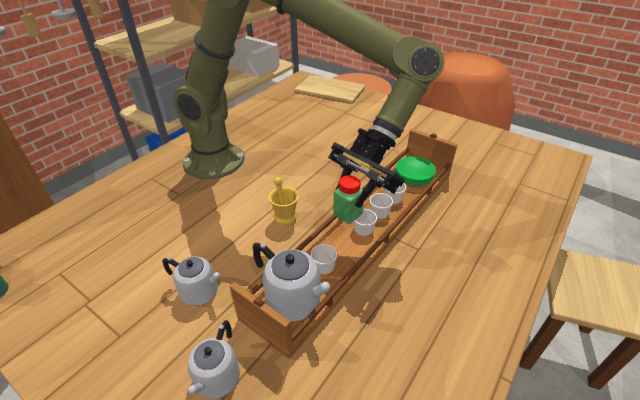

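Request:
carry_out:
  commands:
    - {"tx": 0.025, "ty": 0, "tz": 0.025, "rx": 0, "ry": 0, "rz": 0, "jaw": 0}
    - {"tx": 0.0587, "ty": 0, "tz": 0.0587, "rx": 0, "ry": 0, "rz": 0, "jaw": 0}
    - {"tx": 0.0799, "ty": 0, "tz": 0.0799, "rx": 0, "ry": 0, "rz": 0, "jaw": 0}
    - {"tx": 0.0865, "ty": 0, "tz": 0.0865, "rx": 0, "ry": 0, "rz": 0, "jaw": 0}
    - {"tx": 0.0884, "ty": 0, "tz": 0.0884, "rx": 0, "ry": 0, "rz": 0, "jaw": 0}
    - {"tx": 0.0898, "ty": 0, "tz": 0.0898, "rx": 0, "ry": 0, "rz": 0, "jaw": 0}
    - {"tx": 0.0898, "ty": 0, "tz": 0.0898, "rx": 0, "ry": 0, "rz": 0, "jaw": 0}
  grip_force: 30

```text
time: 30.18
position: [0.6568, -0.1158, 0.0835]
tool_rot: [1.898, 1.648, -0.784]
ft_force: [0.4, 0.7, -2.5]
grip_width: 0.665
```

Request:
carry_out:
  commands:
    - {"tx": 0.0007, "ty": 0, "tz": 0.0007, "rx": 0, "ry": 0, "rz": 0, "jaw": 0}
    - {"tx": 0.0012, "ty": 0, "tz": 0.0012, "rx": 0, "ry": 0, "rz": 0, "jaw": 0}
    - {"tx": 0.0012, "ty": 0, "tz": 0.0012, "rx": 0, "ry": 0, "rz": 0, "jaw": 0}
  grip_force: 30

```text
time: 30.55
position: [0.6561, -0.1158, 0.0806]
tool_rot: [1.898, 1.649, -0.786]
ft_force: [0.0, 0.4, -3.3]
grip_width: 0.659
```

Request:
carry_out:
  commands:
    - {"tx": 0.0004, "ty": 0, "tz": 0.0004, "rx": 0, "ry": 0, "rz": 0, "jaw": 0}
    - {"tx": 0.0008, "ty": 0, "tz": 0.0008, "rx": 0, "ry": 0, "rz": 0, "jaw": 0}
    - {"tx": 0.0008, "ty": 0, "tz": 0.0008, "rx": 0, "ry": 0, "rz": 0, "jaw": 0}
  grip_force: 30

```text
time: 30.92
position: [0.6561, -0.1158, 0.0802]
tool_rot: [1.897, 1.648, -0.786]
ft_force: [-0.8, 0.7, 1.9]
grip_width: 0.665
```

Request:
carry_out:
  commands:
    - {"tx": 0.0003, "ty": 0, "tz": 0.0003, "rx": 0, "ry": 0, "rz": 0, "jaw": 0}
    - {"tx": 0.0003, "ty": 0, "tz": 0.0003, "rx": 0, "ry": 0, "rz": 0, "jaw": 1}
    - {"tx": 0.0003, "ty": 0, "tz": 0.0003, "rx": 0, "ry": 0, "rz": 0, "jaw": 1}
    - {"tx": 0.0003, "ty": 0, "tz": 0.0003, "rx": 0, "ry": 0, "rz": 0, "jaw": 1}
    - {"tx": 0.0003, "ty": 0, "tz": 0.0003, "rx": 0, "ry": 0, "rz": 0, "jaw": 1}
    - {"tx": 0.0003, "ty": 0, "tz": 0.0003, "rx": 0, "ry": 0, "rz": 0, "jaw": 1}
    - {"tx": 0.0003, "ty": 0, "tz": -0.02, "rx": 0, "ry": 0, "rz": 0, "jaw": 1}
    - {"tx": 0.0003, "ty": 0, "tz": -0.07, "rx": 0, "ry": 0, "rz": 0, "jaw": 1}
    - {"tx": 0.0003, "ty": 0, "tz": -0.12, "rx": 0, "ry": 0, "rz": 0, "jaw": 1}
    - {"tx": 0.0003, "ty": 0, "tz": -0.16, "rx": 0, "ry": 0, "rz": 0, "jaw": 1}
    - {"tx": 0.0003, "ty": 0, "tz": -0.2, "rx": 0, "ry": 0, "rz": 0, "jaw": 1}
    - {"tx": 0.0003, "ty": 0, "tz": -0.2, "rx": 0, "ry": 0, "rz": 0, "jaw": 1}

```text
time: 32.42
position: [0.6772, 0.0295, 0.2235]
tool_rot: [1.896, 1.653, -0.775]
ft_force: [-0.4, 0.0, 0.2]
grip_width: 1.003
```

```bash
python3 - <<'E'
from h import *
st()
cv2.imwrite("pics/wr16.png",get_image("wrist")[:,:,::-1])
ci=camera_info("scene");a=get_image("scene")[:,:,::-1];b=cv2.imread("pics/scene0.png")
crop("pics/sc16a.png",a,220,150,450,330,3);crop("pics/sc16b.png",b,220,150,450,330,3)
E
```

```text
t 32.425 q [-0.366  0.626 -0.082  1.228  0.691  1.742 -0.62 ] G [0.6789 0.0428 0.237 ] dp(mm) [ 21.2 145.2 140.9] dR(deg) [ 0.26 -0.3   0.31] F [-0.4  0.   0.2] grip 1.003
```

View pics/wr16.png

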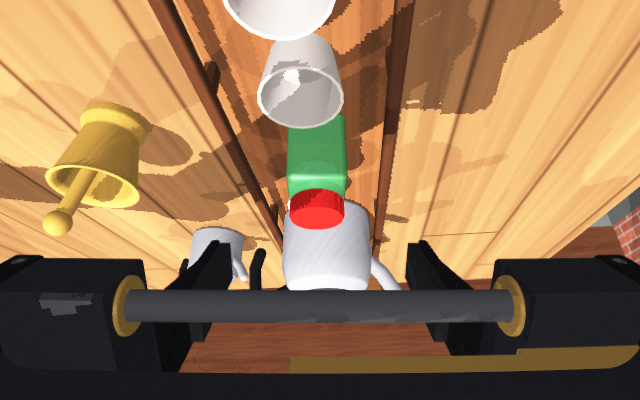

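View pics/sc16a.png

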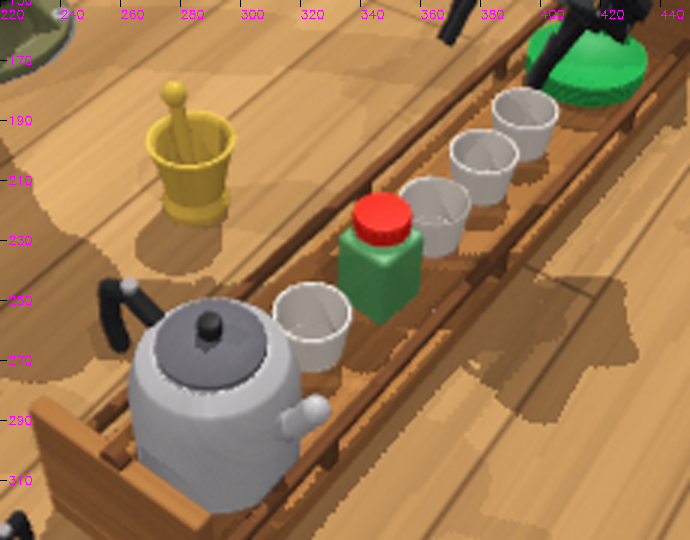

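View pics/sc16b.png

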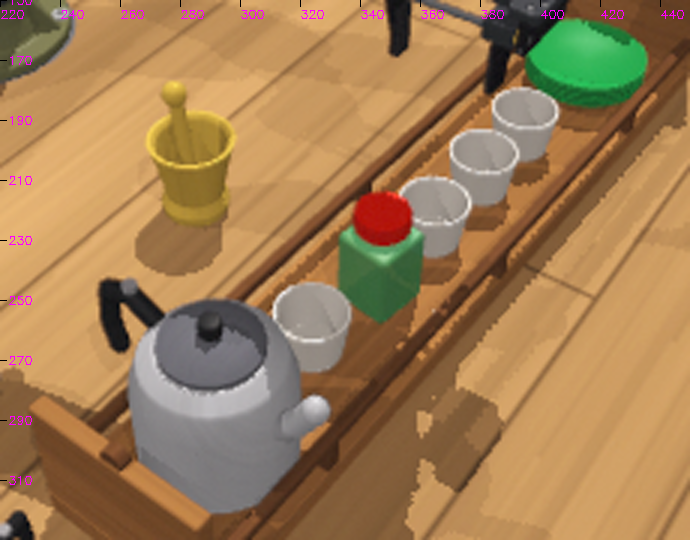

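Request:
carry_out:
  commands:
    - {"tx": 0, "ty": 0, "tz": 0, "rx": 0, "ry": 0, "rz": 0, "jaw": 1}
    - {"tx": 0, "ty": 0, "tz": 0, "rx": 0, "ry": 0, "rz": 0, "jaw": 1}
    - {"tx": 0, "ty": 0, "tz": 0, "rx": 0, "ry": 0, "rz": 0, "jaw": 1}

```text
time: 32.9
position: [0.6756, 0.0236, 0.2202]
tool_rot: [1.898, 1.648, -0.788]
ft_force: [0.2, 0.5, -0.3]
grip_width: 1.004
```

```bash
python3 - <<'E'
from h import *
print(ctrl.close_job())
E
```

```text
the job is handed in; nothing more can be done
None
```

The jar was turned upside down, stood on its red lid on the worktop, and is back upright in its original place in the row. The job was handed in at about 33 s of the 72 s allowed; it reports no verdict.

- **Turning:** I laid the jar on its side on the worktop and changed grip there, once on the way over and once on the way back.
- **On its lid:** it stood alone with the fingers fully open for about 2.6 s or more, with no outside force measured on the tool.
- **Setting down:** each time I lowered it in millimetre steps or less. The highest change in wrist force was about 8 N, well under the 70 N limit.
- **Final check:** the last scene picture, laid beside the first one, shows the jar upright and within about 1–2 mm of where it started. The kettle, cups, saucers and mortar show no visible shift. The hand was clear, and its measured force was near zero.

No check failed. The only disagreement was small: the cameras differed by a few millimetres on object positions, which did not affect any grasp or placement.

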